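# Lock the specimen disc onto the slide scanner's spindle

## Robot

A 7-joint arm with a two-finger parallel gripper is mounted at the origin on the work surface. World frame = base frame: x ahead of the robot, y to its left, z up, the work surface at z = 0. Lengths are in m, angles in degrees, forces in N, time in s.
With the tool pointing down it reaches from about 0.425 to 0.875 m from the base axis. Payload 4.7 kg.
Tool frame: the origin (TCP) lies on the centre line of the jaws, within the pads' length; the fingertips stand 8 mm ahead of it and the grasp point (between the pads) lies 11 mm behind it; z points along the fingers, x is the direction in which the jaws open and shut, and the axes are right-handed (so a half turn about z gives the same grasp; the last joint's range is limited). The gripper opens to 87 mm and grips with 3 to 60 N. Pads are 19 mm wide; open, the fingers measure 117 mm over their backs; the gripper's body (75 mm by 190 mm) begins 51 mm behind the grasp point.
Start: joints at [73.516, 18.392, -4.016, 83.108, 1.295, 78.541, -3.26], TCP at [0.193, -0.621, 0.231] pointing down, gripper open.
Joint ranges: [-163.93, 163.93], [-17.29, 119.83], [-79.2, 71.16], [3.27, 140.29], [-89.18, 269.18], [5.43, 117.66], [-154.24, 154.24]. Speed limits (degrees/s): [147.25, 147.25, 180, 180, 180, 180, 180].

## Interface

Orientations are given as [roll, pitch, yaw] about the fixed x, y, z axes, in that order (R = Rz(yaw) Ry(pitch) Rx(roll)).
In Python, from cell import telemetry, read_camera, get_calibration, sign_off gives the robot as it stands. The module is installed in compiled form; this text tells all that it offers.
- The arm moves only by the tool carry_out, never from a script. Its arguments are lists of equal length, an entry for each row: "translation": the shift along the tool's x, y, z in cm, a list of three; "turn": the turn about the tool's z in rad; "gripper": the opening, from 0 (shut) to 1 (fully open). In form: {"translation": [[dx, dy, dz], ...], "turn": [turn, ...], "gripper": [gripper, ...]}. A call has 1 to 5 rows; each row is the pose to reach, as a shift and turn from the pose commanded when the call began, along the tool's axes at that moment; what a row does not reach only later rows make up. A row lasts 1/8 s, in which the tool goes at most 62.5 mm and 10.7 degrees, less where a joint would pass 70% of its speed; a pose out of reach is approached as far as the arm can. A call with a gripper value outside its range is refused whole. The fingers move at their own pace and stop on an object; "squeeze" is the grip in N (left out, the last holds). Time passes only in rows, so rows that repeat a pose let the fingers close. It gives the time, the measured TCP pose, the force and the opening at its end, in the units of the state.
- telemetry.get_obs(): the state, without advancing time (a new reading comes with each control period).
- read_camera(name): name is "scene" or "top" or "wrist"; returns the picture (400x640x3 uint8, red, green, blue); there is no depth.
- get_calibration(name): a dict with "fx", "fy", "cx", "cy" (pixels), "R" (3x3) and "t" (3): a world point X has camera coordinates R X + t. Camera axes: x right, y down, z forward; pixel columns grow to the right and rows downward; lengths in m; the calibration is good to about 2 mm. A picture is of the moment at which its call begins: read the wrist's pose just before it. get_calibration takes no time and is no camera call; for the wrist camera it gives the pose at the moment of the call.
- sign_off(): hands the job in, once; it reports no verdict.
The state is a dict: "time_s": time; "qpos": joint angles; "joint_velocities": joint speeds; "effort": joint torques, N m; "tool_pos": TCP position; "tool_rot": TCP orientation; "force": force on the tool from outside, world axes, zero at the start; "wrist_torque": the same for the moment, N m; "grip_width": finger opening in m.
Only numpy, scipy, OpenCV 4.12 (cv2) and the standard library are available. Lean on these libraries where they do the work, as an engineer would, in place of code of your own. Each camera call takes 0.05 s, during which the arm holds its last target.

## Task

Set the specimen disc down over the spindle of the slide scanner until it sits flat on the flange. Then take the hairpin clip and push it sideways onto the spindle's narrow neck, between the disc's hub and the spindle's head, until it snaps past and is fully home, and let go; the parts are delicate, so work by feel, never forcing or ramming the clip or the disc, and leave everything else on the bench where it stands.

Things in the scene. Friction and masses are not known exactly. Their poses are not given: they have to be found in the camera images.
- scanner: fixed white scanner base, 150 (x) x 130 (y) x 40 mm high, origin at the centre of its underside. On it a round flange, diameter 70, top at 46 mm, and from that an upright steel spindle: shank diameter 19 up to 75 mm, narrow neck diameter 14 from 75 to 88 mm, head diameter 19 from 88 to 96 mm, then a cone narrowing to diameter 6 at 106 mm (all above the bench)
- flange (a point): centre of the flange's top face, on the spindle's axis, 46 mm above the bench; the disc's underside rests here; z up
- neck (a point): point on the spindle's axis in its narrow neck, 78 mm above the bench: the height of the hub's top face when the disc is seated, so 10 mm below the underside of the spindle's head; z up
- disc: loose aluminium specimen disc, about 180 g, diameter 110, 6 mm thick, six glass slides on it; in its middle a round hub, diameter 54, rising to 32 mm above the underside, through bore of diameter 25. Origin on the axis at the underside, z up. The hub can be gripped across from above, the spindle then passes up between the fingers
- clip: loose hairpin spring clip, about 42 g, lying flat, 5 mm thick: dark steel saddle 13 mm wide from x = -62 to -7 mm, two steel wire legs beside and ahead of it, mouth towards +x, tips at x = 28. Origin, at the underside, is where the neck's axis lies when the clip is fully home. z up, x from grip to mouth. It may be pushed on from any side, resting on the hub
- clip_bulge (a point): midway between the two bulges of the legs, 8 mm ahead (+x) of the clip's origin. Gap between the legs: 28 mm at the tips, 9.5 mm at the bulges, 16 mm behind them. Pushed on the neck, the sprung legs resist with some 4 to 11 N while the bulges pass, then the push falls off
- clip_stop (a point): front end of the saddle, 7 mm behind (-x) the clip's origin, 2.5 mm above the underside: fully home, it touches the neck, and the push rises sharply. More than 18 N between clip and spindle is too much
- clip_grip (a point): middle of the path of the clip's grey finger grip, 44 mm behind (-x) the clip's origin, 24 mm above its underside. The grip, a block 20 mm along the clip's x, 12 mm across (y), from 5 to 36 mm above the underside, slides loosely along the saddle by up to 8 mm either way; where it stands is not measured. Pushed on, it takes the clip along only from the end of its play
- oil: bystander: small amber bottle, diameter 32, 75 mm tall; origin at its underside
- dish: bystander: clear shallow dish, diameter 90, 14 mm high; origin at its underside
- beaker: bystander: glass beaker, diameter 64, 85 mm tall; origin at its underside
- slidebox: bystander: blue slide box, 60 x 100 x 35 mm; origin at the centre of its underside
- spacer: bystander: flat steel spacer ring, diameter 40, 8 mm high; origin at its underside
- driver: bystander: screwdriver, 160 mm long, lying on the bench
- jar: bystander: clear lidded jar, diameter 56, 60 mm tall; origin at its underside

How it is judged (in metres and radians):
On the way, in this order (a step that is already met when the one before it is completed fails the run):
1. the specimen disc sits flat on the flange, over the spindle (z of disc in the frame of flange between -0.003 and 0.003 m and horizontal distance between disc and flange below 0.004 m and angle between disc's own z axis and vertical below 0.06 rad), for 0.2 s.
2. the clip is fully home on the neck, between hub and head (all of step 1 and x of neck in the frame of clip between -0.003 and 0.0025 m and y of neck in the frame of clip between -0.003 and 0.003 m and z of clip in the frame of neck between -0.003 and 0.008 m and angle between clip's own z axis and vertical below 0.25 rad), for 0.2 s.
At the end, for the whole second after the job is handed in: Disc flat on the flange (within 3 mm in height, 4 mm off axis, tilt under 0.06 rad); clip on the neck between hub and head: neck within 2.5 mm of the home point along the clip (3 mm across), underside -3 to +8 mm from the hub top level, tilt under 0.25 rad; both at rest and let go (all of step 2 and linear speed of each of clip, disc below 0.02 m/s); the robot touches nothing.
It fails at once if the clip was forced against the spindle with more than 18 N (contact force between clip and scanner above 18 N).
It fails at once if the clip was pressed on the disc with more than 25 N (contact force between clip and disc above 25 N).
It fails at once if the disc was rammed onto the scanner with more than 40 N (contact force between disc and scanner above 40 N).
It fails at once if another thing on the bench was moved by more than 30 mm (distance of any of oil, dish, beaker, slidebox, spacer, driver, jar from where it was at the start of the episode above 0.03 m).
It also fails if it takes over 72 s, if anything falls off the work surface, if the arm or the gripper's body presses on something with over 40 N, if the wrist force passes 120 N, or if a joint passes its speed limit or range.

## Working session

There is one attempt and no reset: what is moved stays moved. The work goes in short steps, Python scripts to look and compute and a tool call to move; the robot and the scene stay as the last step left them, time stands still between calls to the robot, and variables do not carry over. Pictures are saved under pics/ and viewed, and the job is handed in when it is done.

Besides the shell and the picture viewer there is one more tool, called by a JSON object that holds its "op" and its "data", one argument or row to a line. carry_out: Moves the arm, as the interface text tells. Its arguments: {"type":"object","properties":{"translation":{"type":"array","items":{"type":"array","items":{"type":"number"}}},"turn":{"type":"array","items":{"type":"number"}},"gripper":{"type":"array","items":{"type":"number"}},"squeeze":{"type":"number"}},"required":["translation","turn","gripper"]}

```bash
mkdir -p pics; ls
python3 - <<'E'
from cell import telemetry, read_camera, get_calibration
import cv2
print(telemetry.get_obs())
for n in ["scene","top","wrist"]:
    c=get_calibration(n); print(n,c)
    cv2.imwrite(f"pics/{n}0.png",read_camera(n)[:,:,::-1])
E
```

```text
pics
{'time_s': 0.0, 'qpos': array([73.51719669, 18.43646297, -4.01391395, 83.17600822,  1.29515023,
       78.5409453 , -3.25889143]), 'joint_velocities': array([-0.06418249,  0.06505963, -0.02293261,  0.04340883,  0.029304  ,
        0.01520893,  0.05326181]), 'effort': array([ 3.74149386e-04, -4.91297150e+01, -4.03531976e-01, -3.12536681e+01,
       -6.37151767e-02,  4.38858045e-02,  1.98449525e-04]), 'tool_pos': array([ 0.19296376, -0.62012342,  0.22948102]), 'tool_rot': array([ 1.79993477e+02,  1.08170123e-01, -7.27078253e+01]), 'force': array([-0.04421111, -0.0587829 , -0.18986141]), 'wrist_torque': array([-0.02808645, -0.01218607, -0.01073645]), 'grip_width': 0.0868990267341096}
scene {'fx': 474.22339133299346, 'fy': 474.22339133299346, 'cx': 325.13902030182385, 'cy': 200.5705300615088, 'R': array([[-0.42973037,  0.90277155, -0.01831197],
       [ 0.55231408,  0.24675644, -0.79627911],
       [-0.71433953, -0.35229927, -0.60465218]]), 't': array([ 0.2341956 , -0.24024881,  1.57899572])}
top {'fx': 507.0798053586868, 'fy': 507.0798053586868, 'cx': 323.1532516047464, 'cy': 210.1151171386307, 'R': array([[-0.01898848, -0.9997202 , -0.01410502],
       [-0.9950281 ,  0.02027511, -0.09750898],
       [ 0.09776768,  0.01218334, -0.99513469]]), 't': array([0.00230511, 0.57340829, 1.01674011])}
wrist {'fx': 335.13088876436467, 'fy': 335.13088876436467, 'cx': 313.25176623672104, 'cy': 197.93812781297822, 'R': array([[ 0.29701319, -0.95487153, -0.00187968],
       [-0.92655644, -0.28868049,  0.24115709],
       [-0.23081667, -0.06988521, -0.97048427]]), 't': array([-0.64914702, -0.02861556,  0.38927928])}
```

View pics/scene0.png

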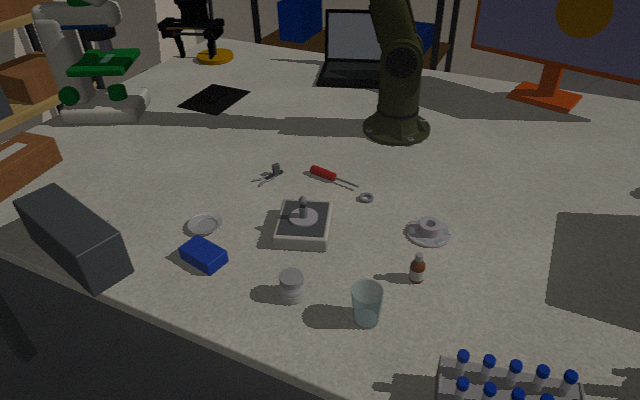

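View pics/top0.png

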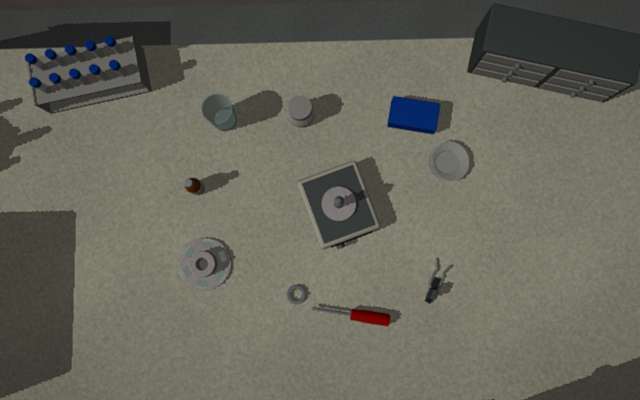

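View pics/wrist0.png

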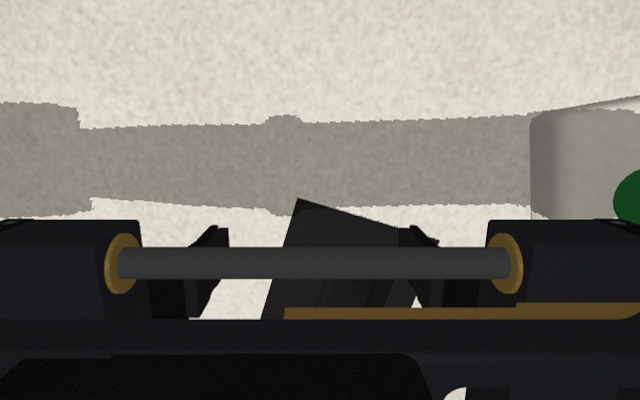

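The top view shows the disc at about (206,263), the spindle at about (339,203) and the clip at about (436,283), with its mouth up. I'll zoom in and measure.

```bash
cat > h.py <<'E'
import numpy as np, cv2
from cell import telemetry, read_camera, get_calibration
def ray(c,u,v,z):
    d=np.array([(u-c['cx'])/c['fx'],(v-c['cy'])/c['fy'],1.])
    C=-c['R'].T@c['t']; w=c['R'].T@d
    return C+w*(z-C[2])/w[2]
def proj(c,X):
    p=c['R']@np.asarray(X,float)+c['t']; return np.array([c['fx']*p[0]/p[2]+c['cx'],c['fy']*p[1]/p[2]+c['cy']])
def tri(obs):
    A=np.zeros((3,3));b=np.zeros(3)
    for c,u,v in obs:
        C=-c['R'].T@c['t'];w=c['R'].T@np.array([(u-c['cx'])/c['fx'],(v-c['cy'])/c['fy'],1.]);w/=np.linalg.norm(w)
        P=np.eye(3)-np.outer(w,w);A+=P;b+=P@C
    return np.linalg.solve(A,b)
E
python3 - <<'E'
import cv2
t=cv2.imread('pics/top0.png');s=cv2.imread('pics/scene0.png')
def crop(im,x,y,w,h,k): return cv2.resize(im[y:y+h,x:x+w],None,fx=k,fy=k,interpolation=cv2.INTER_CUBIC)
a=crop(t,170,225,70,70,5.6);b=crop(t,405,245,70,70,5.6);
cv2.imwrite('pics/z1.png',cv2.hconcat([a,b]))
a=crop(t,290,155,100,100,4);b=crop(s,260,180,90,90,400/90+1e-4)
cv2.imwrite('pics/z2.png',cv2.hconcat([a,b[:400]]))
E
```

```text
(no output)
```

View pics/z1.png

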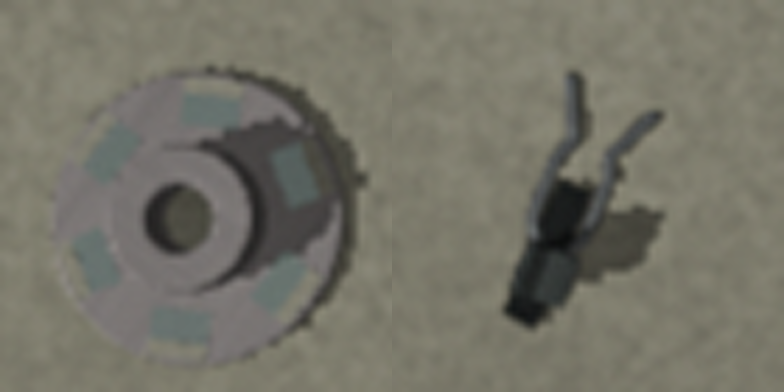

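View pics/z2.png

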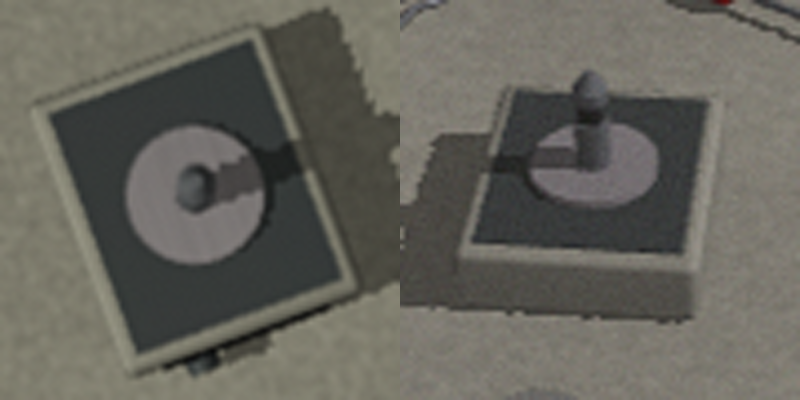

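Run:
```python
from h import *
c=get_calibration('top'); s=get_calibration('scene')
f=lambda x,y,k,ox,oy:((x+.5)/k-.5+ox,(y+.5)/k-.5+oy)
def P(n,x,y,k,ox,oy,z): print(n,ray(c,*f(x,y,k,ox,oy),z).round(4))
P('hub',184,218,5.6,170,225,.032)
P('disc',198.5,217.5,5.6,170,225,.006)
P('flange',197,195,4,290,155,.046)
P('sp',195,187,4,290,155,.1)
for n,x,y in [('tipL',182,73),('tipR',266,113),('rear',128,312),('saddlefrontish',178,185)]: P(n,x,y,5.6,405,245,.003)
print('scene flange',ray(s,*f(194,165,400/90,260,180),.046))
import math
print(telemetry.get_obs()['time_s'])
```

```text
hub [0.4686 0.2391 0.032 ]
disc [0.4686 0.2402 0.006 ]
flange [ 0.5847 -0.0413  0.046 ]
sp [ 0.5825 -0.0394  0.1   ]
tipL [ 0.4715 -0.2442  0.003 ]
tipR [ 0.4561 -0.2747  0.003 ]
rear [ 0.384  -0.2208  0.003 ]
saddlefrontish [ 0.4302 -0.2411  0.003 ]
scene flange [ 0.58837806 -0.03686128  0.046     ]
0.15
```

```bash
cat >> h.py <<'E'
from scipy.spatial.transform import Rotation as Ro
def go(x,y,z,yaw):
    o=telemetry.get_obs(); R=Ro.from_euler('xyz',o['tool_rot'],degrees=True).as_matrix()
    d=R.T@(np.array([x,y,z])-o['tool_pos'])*100
    t=-(yaw-o['tool_rot'][2]); t=(t+180)%360-180
    print('shift cm',d.round(2),'turn rad',round(np.radians(t),3),'pos',o['tool_pos'].round(4),'rot',o['tool_rot'].round(2),'F',o['force'].round(2),'t',o['time_s'],'w',round(o['grip_width'],4),'j7',o['qpos'][6].round(1))
E
python3 - <<'E'
from h import *
go(.50,-.15,.25,0); go(.4,.24,.25,0)
c=get_calibration('wrist');o=telemetry.get_obs();R=Ro.from_euler('xyz',o['tool_rot'],degrees=True).as_matrix()
C=-c['R'].T@c['t'];print(R.T@(C-o['tool_pos']), R.T@c['R'].T@[0,0,1.])
E
```

```text
shift cm [-35.78 -43.29  -1.98] turn rad -1.269 pos [ 0.193  -0.6203  0.2297] rot [ 1.7999e+02  9.0000e-02 -7.2710e+01] F [ 0.59  0.17 -0.59] t 0.15 w 0.0872 j7 -3.3
shift cm [-75.99 -45.33  -1.92] turn rad -1.269 pos [ 0.193  -0.6203  0.2297] rot [ 1.7999e+02  9.0000e-02 -7.2710e+01] F [ 0.59  0.17 -0.59] t 0.15 w 0.0872 j7 -3.3
[ 9.34421195e-05 -6.59852395e-02 -1.53949778e-01] [-1.74112340e-04  2.41062207e-01  9.70509651e-01]
```

{"op": "carry_out", "data": {
  "translation": [
    [-7, -9, -2],
    [-14, -18, -2],
    [-21, -27, -2],
    [-28, -35, -2],
    [-35.8, -43.3, -2]
  ],
  "turn": [-0.18, -0.36, -0.54, -0.72, -0.9],
  "gripper": [1, 1, 1, 1, 1]
}}

```text
time_s: 0.78
tool_pos: [0.3682, -0.3606, 0.248]
tool_rot: [180.0, -0.0, -20.8]
force: [1.7, -0.4, -0.0]
grip_width: 0.0873
```

Run:
```python
from h import *
go(.4686,.2396,.17,0)
```

```text
shift cm [-11.93 -59.67   7.78] turn rad -0.363 pos [ 0.3682 -0.3606  0.248 ] rot [ 1.7998e+02 -1.0000e-02 -2.0800e+01] F [ 1.72 -0.35 -0.04] t 0.775 w 0.0873 j7 20.0
```

{"op": "carry_out", "data": {
  "translation": [
    [2, -6, 0],
    [1, -12, 0],
    [-0.5, -18, 0],
    [-2, -24, 0],
    [-4, -30, 0]
  ],
  "turn": [-0.15, -0.3, -0.363, -0.363, -0.363],
  "gripper": [1, 1, 1, 1, 1]
}}

```text
time_s: 1.4
tool_pos: [0.4381, -0.0669, 0.2479]
tool_rot: [180.0, -0.0, -0.3]
force: [1.9, -0.5, 0.9]
grip_width: 0.0869
```

Run:
```python
from h import *
go(.4686,.2396,.17,0)
```

```text
shift cm [  2.87 -30.67   7.78] turn rad -0.006 pos [ 0.4381 -0.0669  0.2479] rot [ 1.7998e+02 -2.0000e-02 -3.4000e-01] F [ 1.89 -0.46  0.86] t 1.4 w 0.0869 j7 10.0
```

{"op": "carry_out", "data": {
  "translation": [
    [0.6, -6, 1],
    [1.2, -12, 2],
    [1.8, -18, 4],
    [2.4, -24, 6],
    [2.9, -30.0, 7.8]
  ],
  "turn": [0, 0, 0, 0, 0],
  "gripper": [1, 1, 1, 1, 1]
}}

```text
time_s: 2.02
tool_pos: [0.4691, 0.2297, 0.1703]
tool_rot: [180.0, -0.1, -0.4]
force: [0.1, -0.1, 1.1]
grip_width: 0.0869
```

{"op": "carry_out", "data": {
  "translation": [
    [0, 0, 0],
    [0, 0, 0]
  ],
  "turn": [0, 0],
  "gripper": [1, 1]
}}

```text
time_s: 2.28
tool_pos: [0.4686, 0.228, 0.1703]
tool_rot: [180.0, 0.1, -0.3]
force: [-0.3, -0.1, 0.5]
grip_width: 0.0871
```

Run:
```python
from h import *
go(.4686,.2396,.17,0)
cv2.imwrite('pics/w1.png',read_camera('wrist')[:,:,::-1]); c=get_calibration('wrist')
print(proj(c,[.4686,.2396,.032]))
```

```text
shift cm [-0.01 -1.16  0.03] turn rad -0.006 pos [0.4686 0.228  0.1703] rot [ 1.7996e+02  6.0000e-02 -3.2000e-01] F [-0.34 -0.14  0.54] t 2.275 w 0.0871 j7 -37.6
[311.92892174 176.2062412 ]
```

View pics/w1.png

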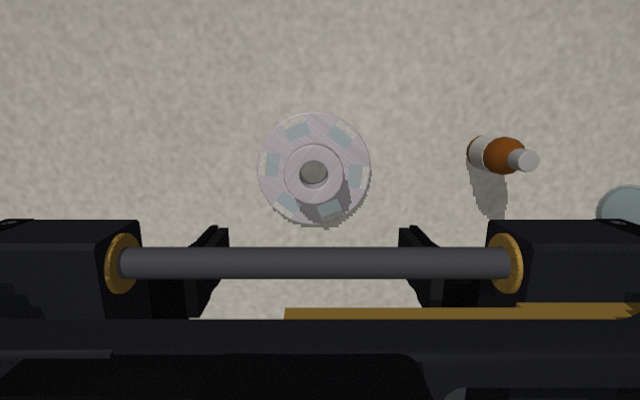

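The wrist view shows the disc's hub at about (314,173), clear of the fingers. I'll zoom in for its centre.

Run:
```python
import cv2
im=cv2.imread('pics/w1.png');z=cv2.resize(im[105:235,250:380],None,fx=4.6,fy=4.6,interpolation=cv2.INTER_CUBIC)
cv2.imwrite('pics/w1z.png',z)
g=cv2.cvtColor(z,cv2.COLOR_BGR2GRAY)
```

```text
(no output)
```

View pics/w1z.png

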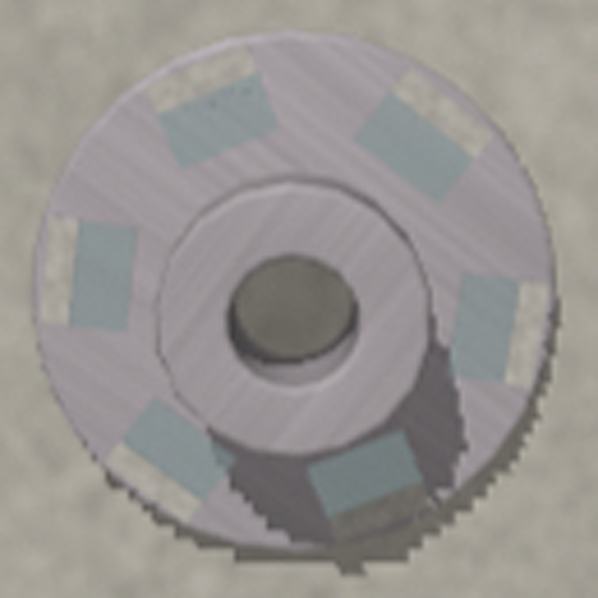

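Run:
```python
from h import *
c=get_calibration('wrist')
print(ray(c,313.15,174.07,.032), ray(c,294.5/4.6-.5+250,292.5/4.6-.5+105,.006))
print(tri([(c,313.15,174.07),(get_calibration('top'),202.4,263.5)]))
go(.4691,.2402,.0175,0)
```

```text
[0.46969632 0.24150667 0.032     ] [0.47004528 0.24276383 0.006     ]
[0.46915964 0.24054661 0.02651311]
shift cm [-0.02 -1.33 15.32] turn rad -0.008 pos [0.4691 0.2271 0.1707] rot [ 1.7993e+02 -1.0000e-02 -4.3000e-01] F [ 0.46 -0.12 -0.39] t 2.325 w 0.0869 j7 -37.6
```

{"op": "carry_out", "data": {
  "translation": [
    [0, -1.35, 5],
    [0, -1.35, 9],
    [0, -1.35, 12],
    [0, -1.35, 14],
    [0, -1.35, 15.2]
  ],
  "turn": [0, 0, 0, 0, 0],
  "gripper": [1, 1, 1, 1, 1]
}}

```text
time_s: 2.95
tool_pos: [0.4696, 0.2406, 0.0185]
tool_rot: [179.9, -0.1, -0.5]
force: [0.1, 0.3, -0.0]
grip_width: 0.0868
```

Run:
```python
from h import *
go(.4695,.2408,.018,0)
```

```text
shift cm [-0.01 -0.02  0.05] turn rad -0.008 pos [0.4696 0.2406 0.0185] rot [ 1.7994e+02 -6.0000e-02 -4.7000e-01] F [ 0.13  0.29 -0.03] t 2.95 w 0.0868 j7 -49.4
```

{"op": "carry_out", "data": {
  "translation": [
    [0, 0, 0],
    [0, 0, 0],
    [0, 0, 0],
    [0, 0, 0],
    [0, 0, 0]
  ],
  "turn": [0, 0, 0, 0, 0],
  "gripper": [0.55, 0.55, 0.55, 0.55, 0.55],
  "squeeze": 15
}}

```text
time_s: 3.58
tool_pos: [0.469, 0.2421, 0.0192]
tool_rot: [180.0, -0.0, -0.3]
force: [-0.4, -0.4, 4.4]
grip_width: 0.0543
```

{"op": "carry_out", "data": {
  "translation": [
    [0, 0, 0],
    [0, 0, 0],
    [0, 0, 0],
    [0, 0, 0]
  ],
  "turn": [0, 0, 0, 0],
  "gripper": [0.55, 0.55, 0.55, 0.55]
}}

```text
time_s: 4.08
tool_pos: [0.469, 0.2422, 0.0192]
tool_rot: [180.0, -0.0, -0.3]
force: [-1.5, -0.8, 5.5]
grip_width: 0.0544
```

{"op": "carry_out", "data": {
  "translation": [
    [0, 0, -1],
    [0, 0, -3],
    [0, 0, -6],
    [0, 0, -10],
    [0, 0, -14]
  ],
  "turn": [0, 0, 0, 0, 0],
  "gripper": [0.4, 0.4, 0.4, 0.4, 0.4],
  "squeeze": 20
}}

```text
time_s: 4.7
tool_pos: [0.4686, 0.2422, 0.1608]
tool_rot: [180.0, -0.0, -0.3]
force: [0.4, 0.2, -1.3]
grip_width: 0.054
```

Run:
```python
from h import *
cv2.imwrite('pics/w2.png',read_camera('wrist')[:,:,::-1])
cv2.imwrite('pics/s2.png',cv2.resize(read_camera('scene')[130:290,330:530,::-1],None,fx=3.5,fy=3.5))
go(.53,.06,.16,0);go(.586,-.04,.16,0)
```

```text
shift cm [ 5.97 18.38  0.4 ] turn rad -0.006 pos [0.4713 0.2441 0.164 ] rot [-179.86   -0.49   -0.32] F [ 1.64  0.62 -1.19] t 4.8 w 0.0543 j7 -40.5
shift cm [11.62 28.34  0.43] turn rad -0.006 pos [0.4713 0.2441 0.164 ] rot [-179.86   -0.49   -0.32] F [ 1.64  0.62 -1.19] t 4.8 w 0.0543 j7 -40.5
```

View pics/w2.png

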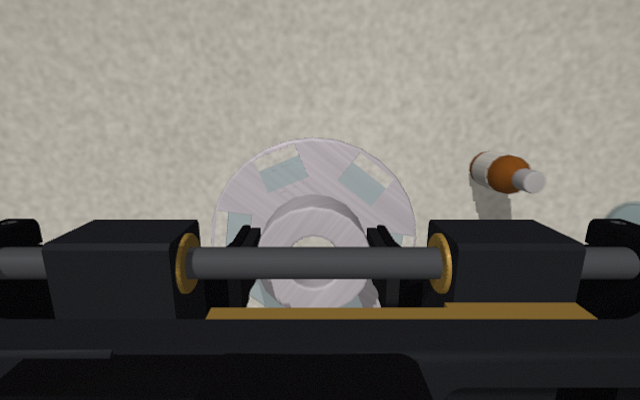

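View pics/s2.png

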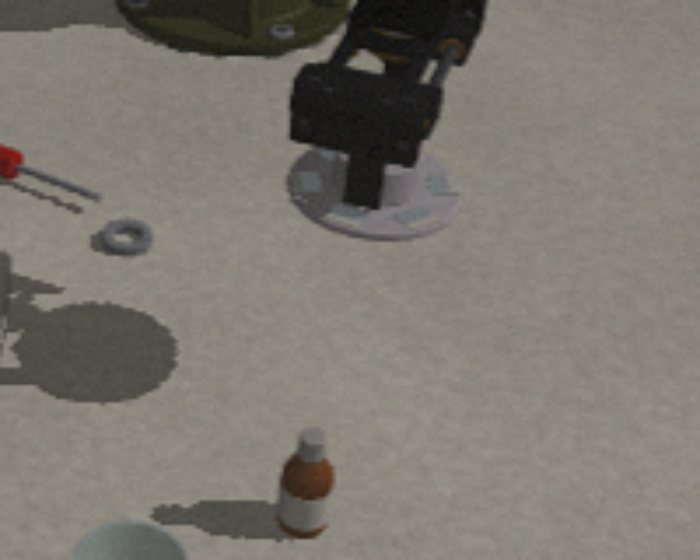

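Run:
```python
from h import *
c=get_calibration('wrist');o=telemetry.get_obs();R=Ro.from_euler('xyz',o['tool_rot'],degrees=True).as_matrix()
# tool-frame camera
ct=dict(c);ct['R']=c['R']@R;ct['t']=c['R']@o['tool_pos']+c['t']
print(ct['R'].round(4),ct['t'])
im=cv2.imread('pics/w2.png');z=cv2.resize(im[125:255,205:425],None,fx=3.6,fy=3.6,interpolation=cv2.INTER_CUBIC);cv2.imwrite('pics/w2z.png',z)
import pickle;pickle.dump(ct,open('ct.pkl','wb'))
for zr in (.0115,.0125):
  for v in (137.5,139):
    p=ray(ct,313,v,zr);print(zr,v,p, 'centre y',p[1]+.055)
```

```text
[[ 1.000e+00  3.000e-04  5.000e-04]
 [-1.000e-04  9.706e-01 -2.406e-01]
 [-6.000e-04  2.406e-01  9.706e-01]] [-0.00059328  0.02647326  0.16512368]
0.0115 137.5 [ 0.00047873 -0.05473128  0.0115    ] centre y 0.0002687157585862937
0.0115 139 [ 0.00047842 -0.05401051  0.0115    ] centre y 0.0009894897033890238
0.0125 137.5 [ 0.00047747 -0.05466668  0.0125    ] centre y 0.00033332169599572387
0.0125 139 [ 0.00047715 -0.05394155  0.0125    ] centre y 0.001058453242377029
```

View pics/w2z.png

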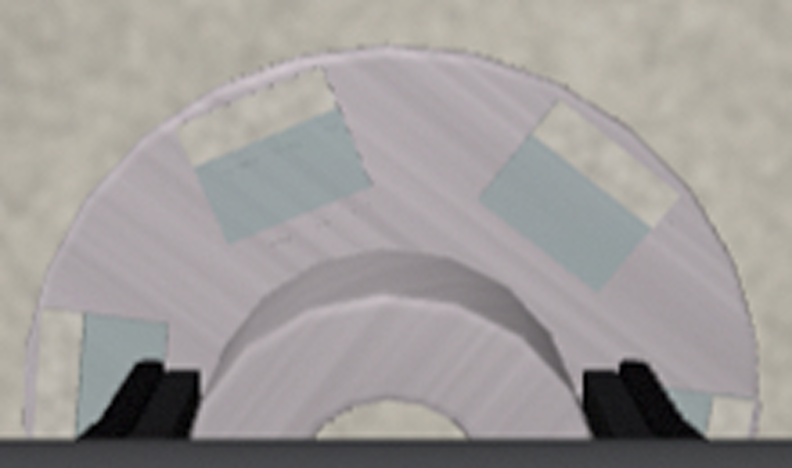

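Run:
```python
from h import *
import pickle;ct=pickle.load(open('ct.pkl','rb'))
print(ray(ct,313,137.2,.0185)[1]+.055,ray(ct,313,207.3,-.0135)[1]+.027,ray(ct,313,236,-.0135)[1]+.0125,ray(ct,313,194.5,.0115)[1]+.027)
print(ray(ct,(22+758)/2/3.6-.5+205,240,.0115)[0],ray(ct,(317+468)/2/3.6-.5+205,236,-.0135)[0])
```

```text
0.000570893301827434 0.00057229361305405 -0.0007038294949917971 0.0007794270417179928
0.0003682883823502152 0.0007260212981438886
```

{"op": "carry_out", "data": {
  "translation": [
    [2, 5.5, -2],
    [4.5, 11, -3],
    [7, 16.5, -3],
    [9, 22, -3],
    [11.5, 27.5, -3]
  ],
  "turn": [0, 0, 0, 0, 0],
  "gripper": [0.4, 0.4, 0.4, 0.4, 0.4]
}}

```text
time_s: 5.42
tool_pos: [0.5821, -0.0355, 0.1887]
tool_rot: [180.0, 0.0, -0.3]
force: [0.9, 1.3, -2.1]
grip_width: 0.054
```

{"op": "carry_out", "data": {
  "translation": [
    [0, 5, 0],
    [0, 9.5, 0],
    [0, 9.5, 0],
    [0, 9.5, 0]
  ],
  "turn": [0, 0, 0, 0],
  "gripper": [0.4, 0.4, 0.4, 0.4]
}}

```text
time_s: 5.92
tool_pos: [0.5813, -0.1279, 0.1884]
tool_rot: [-179.9, 0.0, -0.3]
force: [-0.4, -0.4, -2.0]
grip_width: 0.054
```

Run:
```python
from h import *
go(.586,-.04,.16,0)
c=get_calibration('wrist')
im=read_camera('wrist')[:,:,::-1];cv2.imwrite('pics/w3.png',im)
cv2.imwrite('pics/w3z.png',cv2.resize(im[20:170,230:400],None,fx=4,fy=4,interpolation=cv2.INTER_CUBIC))
print(proj(c,[.585,-.04,.046]),proj(c,[.585,-.04,.106]))
import pickle;pickle.dump(c,open('c3.pkl','wb'))
```

```text
shift cm [ 0.43 -8.79  2.85] turn rad -0.006 pos [ 0.5813 -0.1279  0.1884] rot [-1.7993e+02  4.0000e-02 -3.3000e-01] F [-0.37 -0.4  -1.99] t 5.925 w 0.054 j7 -1.6
[316.57156768  87.64160181] [317.33005818  80.44925607]
```

View pics/w3z.png

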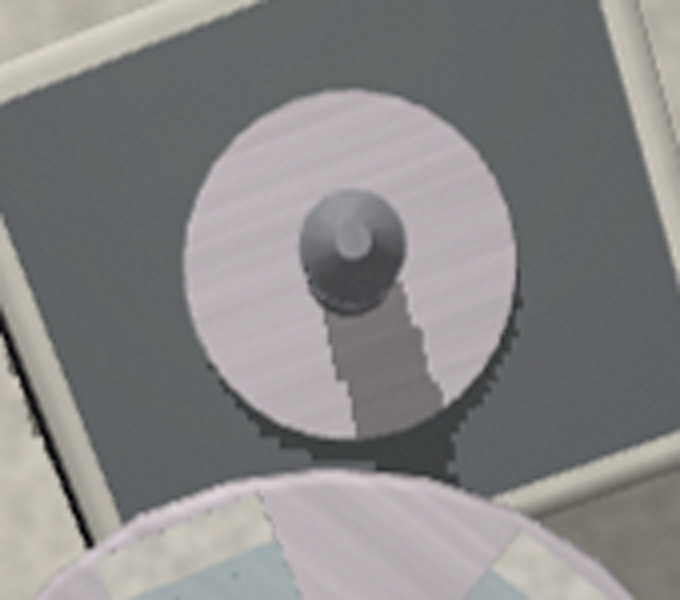

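View pics/w3.png

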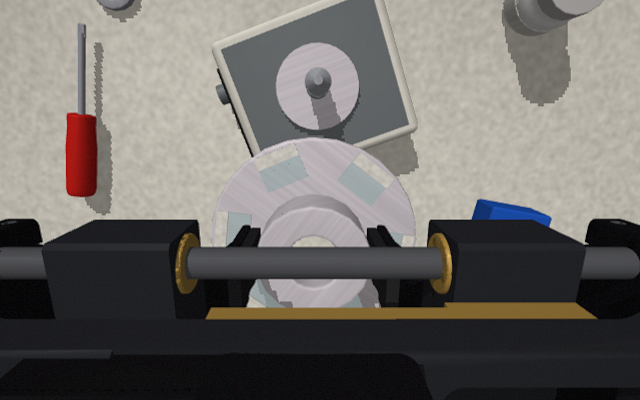

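Run:
```python
from h import *
import pickle;c=pickle.load(open('c3.pkl','rb'))
f=lambda x,y:((x+.5)/4-.5+230,(y+.5)/4-.5+20)
print(ray(c,*f(350,264),.046),ray(c,*f(352.5,240),.106),proj(c,[.5835,-.039,.046]))
go(.584,-.039,.16,0)
```

```text
[ 0.5854715  -0.03838645  0.046     ] [ 0.58528227 -0.03947948  0.106     ] [314.7854299  86.4060913]
shift cm [ 0.22 -8.79  2.87] turn rad -0.004 pos [ 0.5815 -0.1269  0.1886] rot [-1.7994e+02  2.0000e-02 -2.3000e-01] F [ 0.84  0.82 -2.5 ] t 5.975 w 0.0542 j7 -1.6
```

{"op": "carry_out", "data": {
  "translation": [
    [0.2, -4.5, 0.5],
    [0.35, -8.9, 1.5],
    [0.35, -8.9, 2],
    [0.35, -8.9, 2],
    [0.35, -8.9, 2]
  ],
  "turn": [0, 0, 0, 0, 0],
  "gripper": [0.4, 0.4, 0.4, 0.4, 0.4]
}}

```text
time_s: 6.6
tool_pos: [0.5858, -0.0407, 0.1689]
tool_rot: [180.0, -0.0, -0.4]
force: [-0.8, -0.1, -2.0]
grip_width: 0.0545
```

Run:
```python
from h import *
go(.5849,-.0385,.065,0)
```

```text
shift cm [-0.09 -0.22 10.39] turn rad -0.007 pos [ 0.5858 -0.0407  0.1689] rot [ 1.7996e+02 -1.0000e-02 -4.1000e-01] F [-0.84 -0.09 -2.04] t 6.6 w 0.0545 j7 -11.0
```

{"op": "carry_out", "data": {
  "translation": [
    [-0.05, -0.15, 1],
    [-0.05, -0.15, 2],
    [-0.05, -0.15, 3],
    [-0.05, -0.15, 3],
    [-0.05, -0.15, 3]
  ],
  "turn": [0, 0, 0, 0, 0],
  "gripper": [0.4, 0.4, 0.4, 0.4, 0.4]
}}

```text
time_s: 7.22
tool_pos: [0.5853, -0.0381, 0.1388]
tool_rot: [-180.0, -0.0, -0.3]
force: [-0.8, -0.7, -2.9]
grip_width: 0.0542
```

Run:
```python
from h import *
go(.5849,-.0385,.065,0)
cv2.imwrite('pics/w4.png',read_camera('wrist')[:,:,::-1])
go(.5849,-.0385,.065,0)
```

```text
shift cm [-0.04  0.04  7.38] turn rad -0.006 pos [ 0.5853 -0.0381  0.1388] rot [-1.8e+02 -1.0e-02 -3.4e-01] F [-0.76 -0.71 -2.86] t 7.225 w 0.0542 j7 -12.2
shift cm [-0.06  0.04  7.4 ] turn rad -0.006 pos [ 0.5855 -0.0381  0.139 ] rot [ 1.8e+02 -4.0e-02 -3.4e-01] F [-1.4   0.09 -2.88] t 7.275 w 0.0542 j7 -12.2
```

View pics/w4.png

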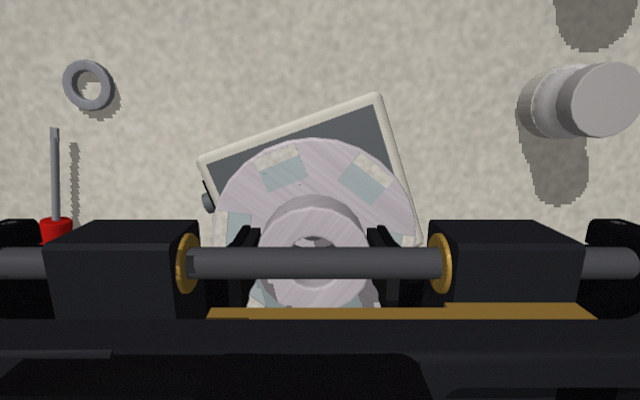

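{"op": "carry_out", "data": {
  "translation": [
    [-0.05, 0.03, 0.7],
    [-0.05, 0.03, 1.3],
    [-0.05, 0.03, 1.9],
    [-0.05, 0.03, 2.5],
    [-0.05, 0.03, 3]
  ],
  "turn": [0, 0, 0, 0, 0],
  "gripper": [0.4, 0.4, 0.4, 0.4, 0.4]
}}

```text
time_s: 7.9
tool_pos: [0.5845, -0.0385, 0.1082]
tool_rot: [-180.0, 0.0, -0.3]
force: [0.0, 0.9, -2.5]
grip_width: 0.0538
```

Run:
```python
from h import *
im=read_camera('wrist')[:,:,::-1]
cv2.imwrite('pics/w5.png',cv2.resize(im[190:310,205:425],None,fx=3.6,fy=3.6,interpolation=cv2.INTER_CUBIC))
go(.5849,-.0385,.065,0)
```

```text
shift cm [ 0.08 -0.    4.26] turn rad -0.006 pos [ 0.5842 -0.0385  0.1076] rot [-1.7999e+02  7.0000e-02 -3.4000e-01] F [-0.04  0.21 -2.84] t 7.95 w 0.0542 j7 -13.3
```

View pics/w5.png

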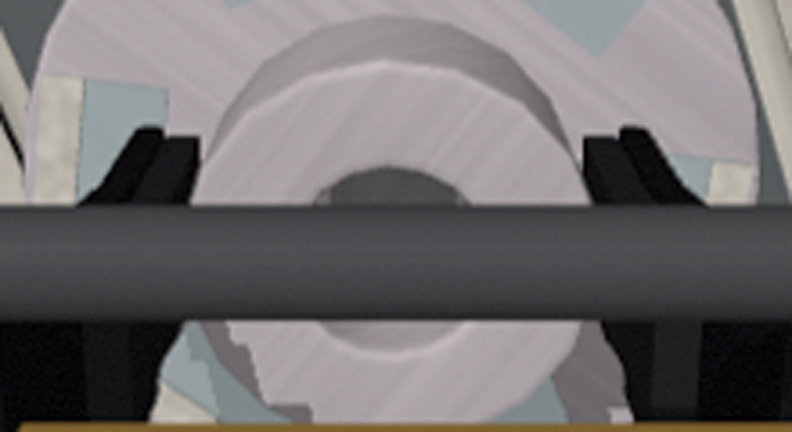

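{"op": "carry_out", "data": {
  "translation": [
    [0.03, 0, 0.8],
    [0.03, 0, 1.6],
    [0.03, 0, 2.4],
    [0.03, 0, 3.1],
    [0.03, 0, 3.5]
  ],
  "turn": [0, 0, 0, 0, 0],
  "gripper": [0.4, 0.4, 0.4, 0.4, 0.4]
}}

```text
time_s: 8.57
tool_pos: [0.5847, -0.0385, 0.0731]
tool_rot: [-180.0, 0.0, -0.3]
force: [0.5, -0.4, -1.5]
grip_width: 0.0538
```

{"op": "carry_out", "data": {
  "translation": [
    [0, 0, 0.15],
    [0, 0, 0.3],
    [0, 0, 0.4]
  ],
  "turn": [0, 0, 0],
  "gripper": [0.4, 0.4, 0.4]
}}

```text
time_s: 8.95
tool_pos: [0.5851, -0.0385, 0.0699]
tool_rot: [180.0, -0.0, -0.3]
force: [-0.2, 0.1, -3.0]
grip_width: 0.054
```

{"op": "carry_out", "data": {
  "translation": [
    [0, 0, 0.15],
    [0, 0, 0.3],
    [0, 0, 0.4]
  ],
  "turn": [0, 0, 0],
  "gripper": [0.4, 0.4, 0.4]
}}

```text
time_s: 9.32
tool_pos: [0.5849, -0.0385, 0.0656]
tool_rot: [180.0, 0.0, -0.3]
force: [0.2, 0.5, -1.3]
grip_width: 0.0546
```

{"op": "carry_out", "data": {
  "translation": [
    [0, 0, 0.05],
    [0, 0, 0.1],
    [0, 0, 0.15]
  ],
  "turn": [0, 0, 0],
  "gripper": [0.4, 0.4, 0.4]
}}

```text
time_s: 9.7
tool_pos: [0.5849, -0.0385, 0.0652]
tool_rot: [180.0, 0.0, -0.3]
force: [-4.5, -0.4, 9.3]
grip_width: 0.0541
```

{"op": "carry_out", "data": {
  "translation": [
    [0, 0, -0.1],
    [0, 0, -0.1],
    [0, 0, -0.1],
    [0, 0, -0.1],
    [0, 0, -0.1]
  ],
  "turn": [0, 0, 0, 0, 0],
  "gripper": [0.6, 0.75, 0.9, 0.9, 0.9]
}}

```text
time_s: 10.32
tool_pos: [0.5851, -0.0385, 0.0653]
tool_rot: [180.0, -0.0, -0.3]
force: [0.4, 0.4, -0.2]
grip_width: 0.0771
```

{"op": "carry_out", "data": {
  "translation": [
    [0, 0, -2],
    [0, 0, -6],
    [0, 0, -11],
    [0, 4, -14],
    [0, 8, -14]
  ],
  "turn": [0, 0, 0, 0, 0],
  "gripper": [0.9, 0.9, 0.9, 0.9, 0.9]
}}

```text
time_s: 10.95
tool_pos: [0.5868, -0.1187, 0.2104]
tool_rot: [179.9, -0.4, -0.2]
force: [-0.1, -0.2, -0.8]
grip_width: 0.0782
```

Run:
```python
from h import *
go(.40,-.228,.2,-115.8)
c=get_calibration('wrist')
im=read_camera('wrist')[:,:,::-1];cv2.imwrite('pics/w6.png',im)
import pickle;pickle.dump(c,open('c6.pkl','wb'))
s=read_camera('scene')[:,:,::-1]
cv2.imwrite('pics/s6.png',cv2.resize(s[160:280,240:400],None,fx=5,fy=5,interpolation=cv2.INTER_CUBIC))
```

```text
shift cm [-18.64  11.01   0.93] turn rad 2.017 pos [ 0.5868 -0.1187  0.2104] rot [179.86  -0.42  -0.23] F [-0.08 -0.22 -0.77] t 10.95 w 0.0782 j7 -2.2
```

View pics/w6.png

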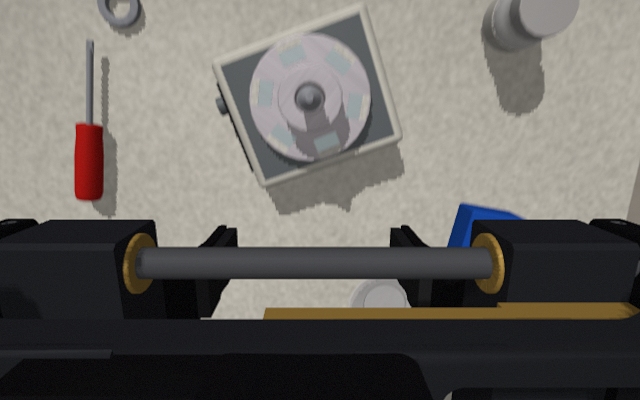

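View pics/s6.png

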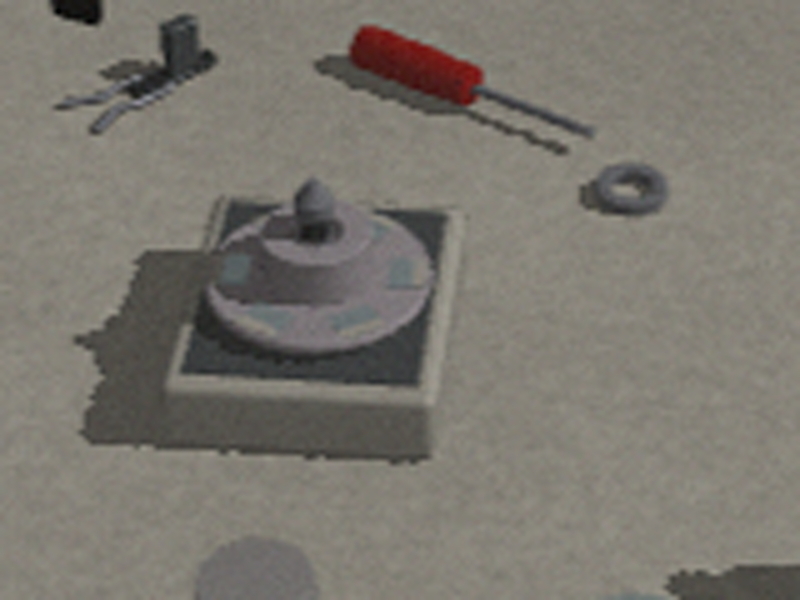

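Disc is seated, with its hub concentric to the spindle in both views. Next, the clip.

{"op": "carry_out", "data": {
  "translation": [
    [-4, 2, 0],
    [-8, 5, 0.5],
    [-12, 7, 1],
    [-16, 9, 2],
    [-18.6, 11, 3]
  ],
  "turn": [0.18, 0.36, 0.54, 0.72, 0.9],
  "gripper": [0.5, 0.5, 0.5, 0.5, 0.5]
}}

```text
time_s: 11.68
tool_pos: [0.3965, -0.2276, 0.176]
tool_rot: [179.9, -0.1, -52.3]
force: [-0.2, 0.1, 0.2]
grip_width: 0.0446
```

{"op": "carry_out", "data": {
  "translation": [
    [0, 0, 0],
    [0, 0, 0],
    [0, 0, 0],
    [0, 0, 0],
    [0, 0, 0]
  ],
  "turn": [0.18, 0.36, 0.54, 0.72, 0.9],
  "gripper": [0.5, 0.5, 0.5, 0.5, 0.5]
}}

```text
time_s: 12.3
tool_pos: [0.3984, -0.2266, 0.1762]
tool_rot: [-179.9, -0.0, -103.7]
force: [0.2, 0.4, -0.9]
grip_width: 0.0435
```

Run:
```python
from h import *
go(.40,-.228,.17,-115.8)
```

```text
shift cm [ 0.1  -0.19  0.62] turn rad 0.211 pos [ 0.3984 -0.2266  0.1762] rot [-1.7995e+02 -3.0000e-02 -1.0373e+02] F [ 0.22  0.41 -0.9 ] t 12.3 w 0.0435 j7 -75.7
```

{"op": "carry_out", "data": {
  "translation": [
    [0.1, -0.2, 0],
    [0.1, -0.2, 0],
    [0.1, -0.2, 0],
    [0.1, -0.2, 0]
  ],
  "turn": [0.15, 0.211, 0.211, 0.211],
  "gripper": [0.5, 0.5, 0.5, 0.5]
}}

```text
time_s: 12.8
tool_pos: [0.3998, -0.2285, 0.1757]
tool_rot: [-180.0, -0.0, -115.5]
force: [-0.4, 0.5, 0.6]
grip_width: 0.0437
```

Run:
```python
from h import *
go(.40,-.228,.17,-115.8)
c=get_calibration('wrist')
im=read_camera('wrist')[:,:,::-1];cv2.imwrite('pics/w7.png',im)
import pickle;pickle.dump(c,open('c7.pkl','wb'))
z=cv2.resize(im[60:260,230:400],None,fx=4,fy=4,interpolation=cv2.INTER_CUBIC)[:600]
cv2.imwrite('pics/w7z.png',z)
```

```text
shift cm [-0.05  0.    0.57] turn rad 0.006 pos [ 0.3998 -0.2285  0.1757] rot [-1.7997e+02 -2.0000e-02 -1.1547e+02] F [-0.41  0.53  0.62] t 12.8 w 0.0437 j7 -87.5
```

View pics/w7z.png

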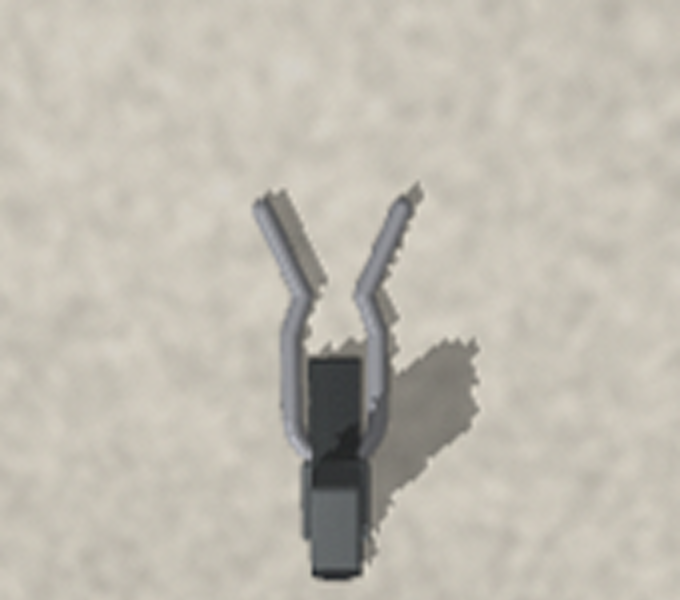

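View pics/w7.png

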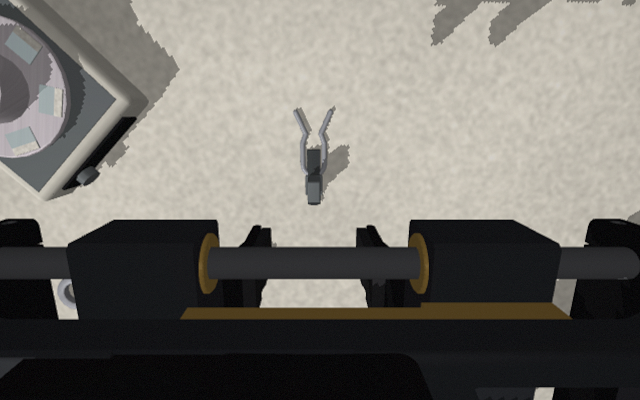

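Run:
```python
from h import *
import pickle;c=pickle.load(open('c7.pkl','rb'))
f=lambda x,y:((x+.5)/4-.5+230,(y+.5)/4-.5+60)
o=telemetry.get_obs();R=Ro.from_euler('xyz',o['tool_rot'],degrees=True).as_matrix()
T=lambda p:((R.T@(p-o['tool_pos']))*1000).round(1)
for n,x,y,z in [('gripfront',335.5,488,.036),('griprear',335.5,572,.036),('tipmid',332,202,.003),('bulge',334,294,.0035),('saddle',335,357,.005)]:
    p=ray(c,*f(x,y),z);print(n,p.round(4),T(p))
```

```text
gripfront [ 0.4071 -0.2319  0.036 ] [ -0.2  -8.  139.6]
griprear [ 0.3896 -0.2235  0.036 ] [ -0.2  11.4 139.6]
tipmid [ 0.4635 -0.2579  0.003 ] [ -1.1 -70.1 172.6]
bulge [ 0.4441 -0.2492  0.0035] [ -0.6 -48.8 172.1]
saddle [ 0.4306 -0.243   0.005 ] [ -0.3 -34.  170.6]
```

{"op": "carry_out", "data": {
  "translation": [
    [0, 0.17, 4],
    [0, 0.17, 8],
    [0, 0.17, 11.5],
    [0, 0.17, 14.5],
    [0, 0.17, 15.7]
  ],
  "turn": [0, 0, 0, 0, 0],
  "gripper": [0.5, 0.5, 0.5, 0.5, 0.5]
}}

```text
time_s: 13.48
tool_pos: [0.397, -0.2273, 0.0168]
tool_rot: [179.8, 0.1, -115.5]
force: [0.3, -0.1, 0.5]
grip_width: 0.0432
```

{"op": "carry_out", "data": {
  "translation": [
    [0, 0, 0],
    [0, 0, 0]
  ],
  "turn": [0, 0],
  "gripper": [0.3, 0.2],
  "squeeze": 15
}}

```text
time_s: 13.72
tool_pos: [0.399, -0.2287, 0.0194]
tool_rot: [-179.9, -0.0, -115.6]
force: [-0.5, -0.4, 0.0]
grip_width: 0.0309
```

Run:
```python
from h import *
go(.40,-.228,.018,-115.8)
cv2.imwrite('pics/w8.png',read_camera('wrist')[:,:,::-1])
```

```text
shift cm [-0.11 -0.06  0.14] turn rad 0.004 pos [ 0.399  -0.2287  0.0194] rot [-1.7988e+02 -4.0000e-02 -1.1556e+02] F [-0.5  -0.41  0.02] t 13.725 w 0.0309 j7 -97.4
```

View pics/w8.png

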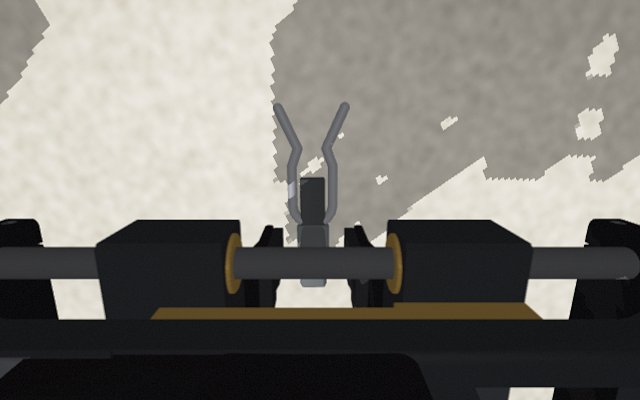

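The clip's grip block sits centred between the fingers, at u≈313. Closing.

{"op": "carry_out", "data": {
  "translation": [
    [0, 0, 0.1],
    [0, 0, 0.1],
    [0, 0, 0.1],
    [0, 0, 0.1],
    [0, 0, 0.1]
  ],
  "turn": [0, 0, 0, 0, 0],
  "gripper": [0.1, 0.05, 0.05, 0.05, 0.05],
  "squeeze": 15
}}

```text
time_s: 14.4
tool_pos: [0.3985, -0.2285, 0.0178]
tool_rot: [-179.9, -0.0, -115.6]
force: [-1.0, -0.3, 5.5]
grip_width: 0.0118
```

{"op": "carry_out", "data": {
  "translation": [
    [0, 0, 0],
    [0, 0, 0],
    [0, 0, -2],
    [0, 0, -5],
    [0, 0, -9]
  ],
  "turn": [0, 0, 0, 0, 0],
  "gripper": [0.05, 0.05, 0.05, 0.05, 0.05],
  "squeeze": 20
}}

```text
time_s: 15.02
tool_pos: [0.397, -0.2273, 0.107]
tool_rot: [179.8, 0.1, -115.5]
force: [0.1, 0.0, -0.7]
grip_width: 0.0119
```

Run:
```python
from h import *
go(.48,-.039,.15,-90)
cv2.imwrite('pics/w9.png',read_camera('wrist')[:,:,::-1])
```

```text
shift cm [-20.58   0.64  -4.27] turn rad -0.446 pos [ 0.397  -0.2273  0.107 ] rot [ 1.7984e+02  6.0000e-02 -1.1555e+02] F [ 0.05  0.03 -0.67] t 15.025 w 0.0119 j7 -90.7
```

View pics/w9.png

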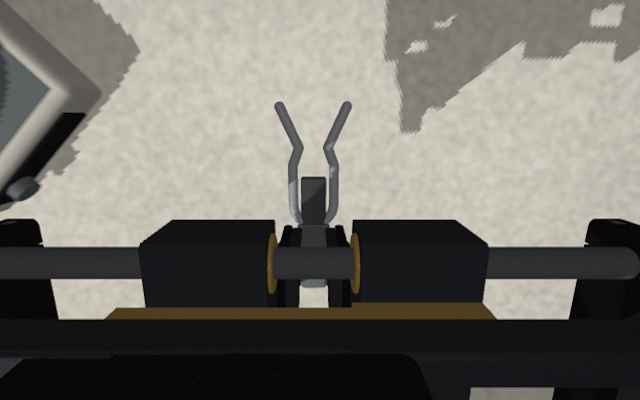

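{"op": "carry_out", "data": {
  "translation": [
    [0, 0, -2],
    [-5, 0.2, -4],
    [-10, 0.4, -4.3],
    [-15, 0.5, -4.3],
    [-20.5, 0.6, -4.3]
  ],
  "turn": [0, -0.1, -0.22, -0.34, -0.446],
  "gripper": [0.05, 0.05, 0.05, 0.05, 0.05]
}}

```text
time_s: 15.7
tool_pos: [0.4812, -0.0397, 0.15]
tool_rot: [-180.0, -0.1, -89.9]
force: [0.5, -0.3, -0.7]
grip_width: 0.0121
```

{"op": "carry_out", "data": {
  "translation": [
    [0, 0, 0],
    [0, 0, 0],
    [0, 0, 0]
  ],
  "turn": [0, 0, 0],
  "gripper": [0.05, 0.05, 0.05]
}}

```text
time_s: 16.08
tool_pos: [0.4805, -0.0421, 0.1498]
tool_rot: [180.0, -0.0, -90.2]
force: [-0.4, -0.5, -0.4]
grip_width: 0.0118
```

Run:
```python
from h import *
go(.48,-.039,.15,-90)
c=get_calibration('wrist')
im=read_camera('wrist')[:,:,::-1];cv2.imwrite('pics/w10.png',im)
print(proj(c,[.5854,-.039,.106]))
import pickle;pickle.dump((c,telemetry.get_obs()),open('c10.pkl','wb'))
```

```text
shift cm [-0.31  0.05 -0.02] turn rad -0.003 pos [ 0.4805 -0.0421  0.1498] rot [ 1.7995e+02 -3.0000e-02 -9.0170e+01] F [-0.39 -0.53 -0.42] t 16.075 w 0.0118 j7 -91.6
[307.18987029  40.87225547]
```

View pics/w10.png

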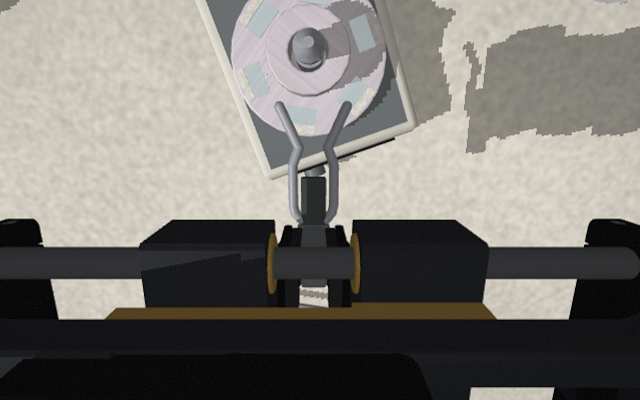

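Run:
```python
from h import *
import pickle;c,o=pickle.load(open('c10.pkl','rb'))
im=cv2.imread('pics/w10.png')
cv2.imwrite('pics/w10z.png',cv2.resize(im[10:240,220:400],None,fx=2.6,fy=2.6,interpolation=cv2.INTER_CUBIC)); 
R=Ro.from_euler('xyz',o['tool_rot'],degrees=True).as_matrix()
z=o['tool_pos'][2]-.0178+.003
for n,u,v,zz in [('tipL',279,104,z),('tipR',348,104,z),('bulL',298,148,z),('bulR',331,148,z),('saddlefront',313.5,178,z+.002),('spindle tip',306.5,40,.106)]:
    p=ray(c,u,v,zz);print(n,p.round(4),((R.T@(p-o['tool_pos']))*1000).round(1))
```

```text
tipL [ 0.5515 -0.0256  0.1351] [-16.7 -70.9  14.7]
tipR [ 0.5514 -0.059   0.1351] [ 16.7 -70.9  14.8]
bulL [ 0.5303 -0.0345  0.1351] [ -7.7 -49.7  14.8]
bulR [ 0.5302 -0.051   0.1351] [  8.8 -49.7  14.8]
saddlefront [ 0.5154 -0.0422  0.1371] [  0.  -34.9  12.8]
spindle tip [ 0.5858 -0.0386  0.106 ] [  -3.8 -105.3   43.9]
```

View pics/w10z.png

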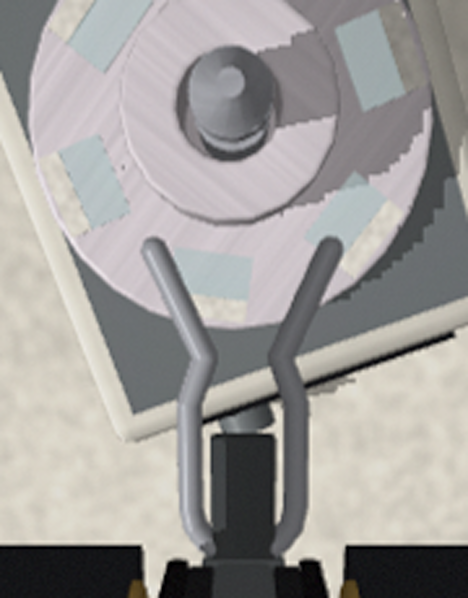

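{"op": "carry_out", "data": {
  "translation": [
    [-0.35, 0, 1.5],
    [-0.35, 0, 3],
    [-0.35, 0, 4.3],
    [-0.35, 0, 5.1],
    [-0.35, 0, 5.1]
  ],
  "turn": [0, 0, 0, 0, 0],
  "gripper": [0.05, 0.05, 0.05, 0.05, 0.05]
}}

```text
time_s: 16.75
tool_pos: [0.4806, -0.0369, 0.0984]
tool_rot: [179.9, 0.0, -90.0]
force: [-0.1, -0.0, -0.5]
grip_width: 0.0117
```

{"op": "carry_out", "data": {
  "translation": [
    [0, 0, 0],
    [0, 0, 0]
  ],
  "turn": [0, 0],
  "gripper": [0.05, 0.05]
}}

```text
time_s: 17.0
tool_pos: [0.4815, -0.0371, 0.0997]
tool_rot: [-179.9, -0.0, -90.0]
force: [-0.3, -1.2, -0.7]
grip_width: 0.0117
```

Run:
```python
from h import *
go(.48,-.039,.098,-90)
c=get_calibration('wrist')
im=read_camera('wrist')[:,:,::-1];cv2.imwrite('pics/w11.png',cv2.resize(im[0:240,220:420],None,fx=2.5,fy=2.5,interpolation=cv2.INTER_CUBIC))
s=read_camera('scene')[:,:,::-1]
cv2.imwrite('pics/s11.png',cv2.resize(s[140:260,240:380],None,fx=5,fy=5,interpolation=cv2.INTER_CUBIC))
```

```text
shift cm [0.19 0.15 0.17] turn rad -0.0 pos [ 0.4815 -0.0371  0.0997] rot [-1.7995e+02 -3.0000e-02 -9.0010e+01] F [-0.32 -1.23 -0.69] t 17.0 w 0.0117 j7 -95.9
```

View pics/w11.png

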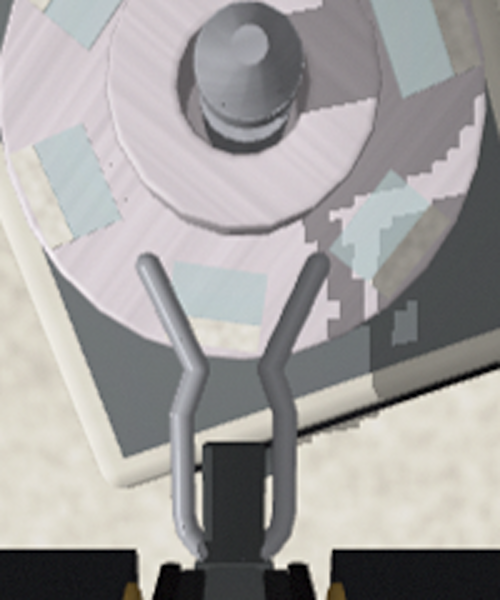

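View pics/s11.png

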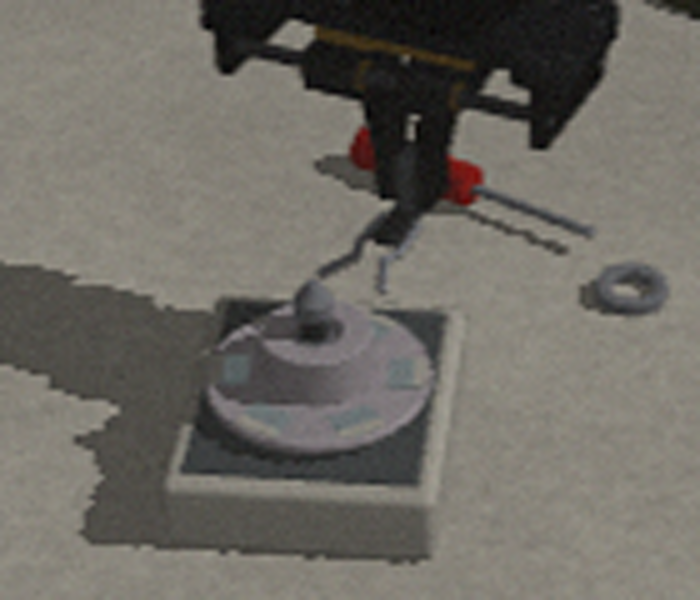

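{"op": "carry_out", "data": {
  "translation": [
    [0.25, 0, 0.1],
    [0.25, 0, 0.1],
    [0.25, 0, 0.1]
  ],
  "turn": [0, 0, 0],
  "gripper": [0.05, 0.05, 0.05]
}}

```text
time_s: 17.48
tool_pos: [0.481, -0.0396, 0.0982]
tool_rot: [180.0, -0.0, -90.0]
force: [-0.1, 0.5, -0.6]
grip_width: 0.012
```

Run:
```python
from h import *
go(.48,-.039,.098,-90)
c=get_calibration('wrist')
im=read_camera('wrist')[:,:,::-1];cv2.imwrite('pics/w12.png',cv2.resize(im[0:240,220:420],None,fx=2.5,fy=2.5,interpolation=cv2.INTER_CUBIC))
go(.48,-.039,.098,-90)
```

```text
shift cm [-0.06  0.1   0.02] turn rad -0.0 pos [ 0.481  -0.0396  0.0982] rot [180.    -0.   -90.02] F [-0.08  0.53 -0.6 ] t 17.475 w 0.012 j7 -95.7
shift cm [-0.06  0.11  0.02] turn rad -0.0 pos [ 0.4811 -0.0396  0.0982] rot [-180.     -0.    -90.01] F [-0.2  -0.3  -0.71] t 17.525 w 0.0119 j7 -95.7
```

View pics/w12.png

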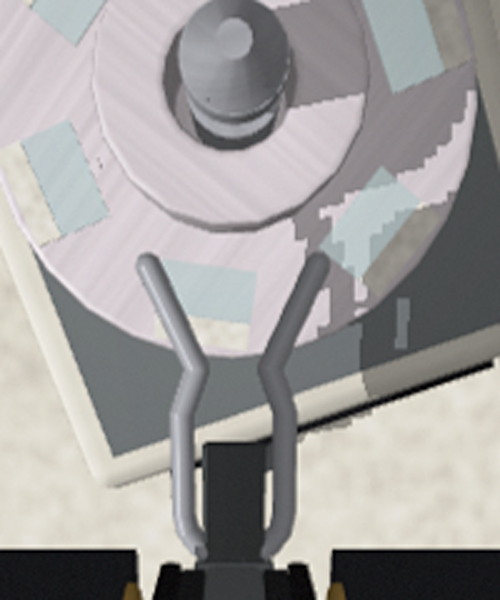

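{"op": "carry_out", "data": {
  "translation": [
    [0, -0.8, 0],
    [0, -1.6, 0],
    [0, -2.4, 0],
    [0, -3.2, 0],
    [0, -3.8, 0]
  ],
  "turn": [0, 0, 0, 0, 0],
  "gripper": [0.05, 0.05, 0.05, 0.05, 0.05]
}}

```text
time_s: 18.15
tool_pos: [0.5197, -0.0394, 0.0981]
tool_rot: [180.0, 0.0, -90.0]
force: [-0.6, 0.3, -0.4]
grip_width: 0.0115
```

Run:
```python
from h import *
im=read_camera('wrist')[:,:,::-1];cv2.imwrite('pics/w13.png',cv2.resize(im[0:240,220:420],None,fx=2.5,fy=2.5,interpolation=cv2.INTER_CUBIC))
s=read_camera('scene')[:,:,::-1]
cv2.imwrite('pics/s13.png',cv2.resize(s[140:260,240:380],None,fx=5,fy=5,interpolation=cv2.INTER_CUBIC))
go(.5434,-.039,.098,-90)
```

```text
shift cm [-0.04 -2.37  0.02] turn rad 0.0 pos [ 0.5197 -0.0394  0.0982] rot [-1.7999e+02  4.0000e-02 -9.0000e+01] F [-0.6   0.23  0.12] t 18.25 w 0.0117 j7 -99.8
```

View pics/w13.png

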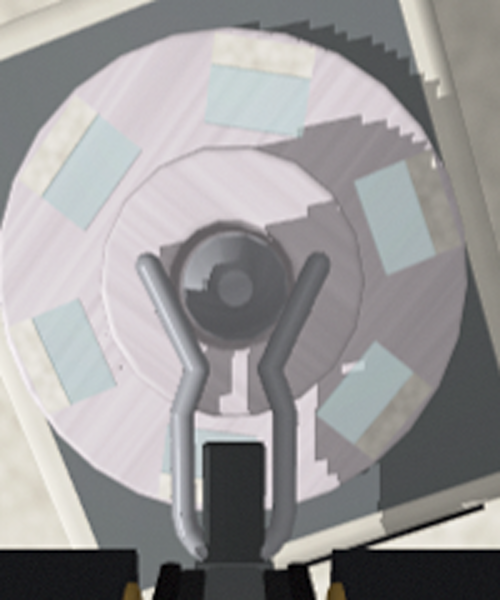

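View pics/s13.png

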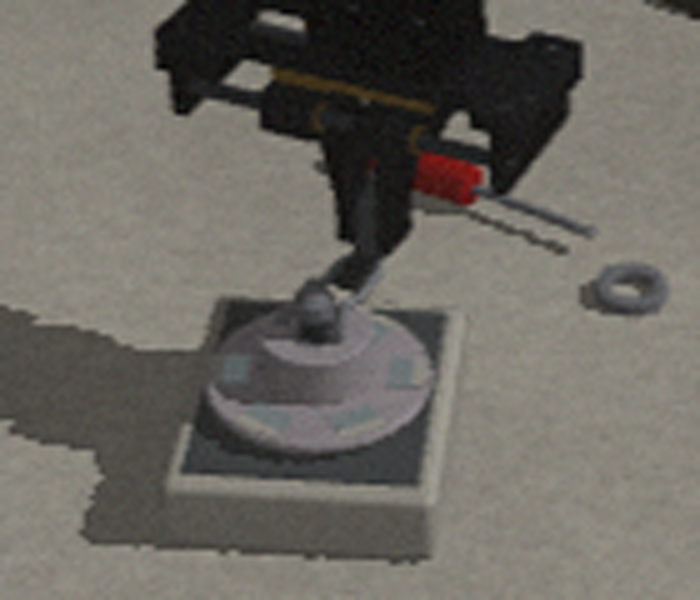

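Both legs straddle the neck under the head, centred at about (235,285) in the zoom. Now I'll push slowly and watch the force.

{"op": "carry_out", "data": {
  "translation": [
    [0, -0.1, 0],
    [0, -0.2, 0],
    [0, -0.3, 0],
    [0, -0.4, 0],
    [0, -0.5, 0]
  ],
  "turn": [0, 0, 0, 0, 0],
  "gripper": [0.05, 0.05, 0.05, 0.05, 0.05]
}}

```text
time_s: 18.88
tool_pos: [0.5241, -0.0396, 0.0982]
tool_rot: [180.0, -0.0, -90.0]
force: [-0.1, 0.3, -0.2]
grip_width: 0.0116
```

{"op": "carry_out", "data": {
  "translation": [
    [0, -0.1, 0],
    [0, -0.2, 0],
    [0, -0.3, 0]
  ],
  "turn": [0, 0, 0],
  "gripper": [0.05, 0.05, 0.05]
}}

```text
time_s: 19.25
tool_pos: [0.5271, -0.0395, 0.0982]
tool_rot: [180.0, -0.0, -90.0]
force: [-0.4, -1.2, 0.3]
grip_width: 0.012
```

{"op": "carry_out", "data": {
  "translation": [
    [0, -0.1, 0],
    [0, -0.2, 0],
    [0, -0.3, 0]
  ],
  "turn": [0, 0, 0],
  "gripper": [0.05, 0.05, 0.05]
}}

```text
time_s: 19.62
tool_pos: [0.5299, -0.0397, 0.0981]
tool_rot: [180.0, -0.0, -90.0]
force: [0.2, 0.2, -0.9]
grip_width: 0.012
```

{"op": "carry_out", "data": {
  "translation": [
    [0, -0.1, 0],
    [0, -0.2, 0]
  ],
  "turn": [0, 0],
  "gripper": [0.05, 0.05]
}}

```text
time_s: 19.88
tool_pos: [0.5321, -0.0396, 0.0982]
tool_rot: [180.0, -0.0, -90.0]
force: [-0.2, 0.0, -0.2]
grip_width: 0.012
```

{"op": "carry_out", "data": {
  "translation": [
    [0, -0.1, 0],
    [0, -0.2, 0]
  ],
  "turn": [0, 0],
  "gripper": [0.05, 0.05]
}}

```text
time_s: 20.12
tool_pos: [0.5341, -0.0396, 0.0982]
tool_rot: [180.0, -0.0, -90.0]
force: [-0.0, -1.0, -0.2]
grip_width: 0.0119
```

{"op": "carry_out", "data": {
  "translation": [
    [0, -0.1, 0],
    [0, -0.2, 0]
  ],
  "turn": [0, 0],
  "gripper": [0.05, 0.05]
}}

```text
time_s: 20.38
tool_pos: [0.5354, -0.0396, 0.098]
tool_rot: [179.9, -0.0, -90.0]
force: [-2.3, -0.2, 0.6]
grip_width: 0.012
```

Run:
```python
from h import *
im=read_camera('wrist')[:,:,::-1];cv2.imwrite('pics/w14.png',cv2.resize(im[0:240,220:420],None,fx=2.5,fy=2.5,interpolation=cv2.INTER_CUBIC))
go(.5494,-.039,.098,-90)
```

```text
shift cm [-0.06 -1.39 -0.01] turn rad -0.0 pos [ 0.5355 -0.0396  0.098 ] rot [ 1.7991e+02 -1.0000e-02 -9.0010e+01] F [-2.7  -0.86 -1.21] t 20.425 w 0.0119 j7 -101.2
```

View pics/w14.png

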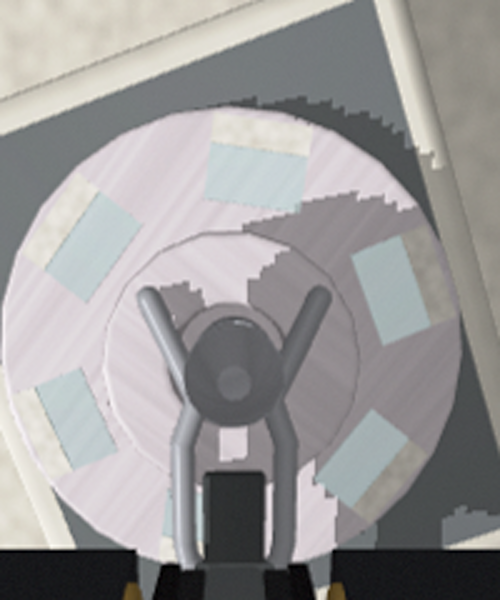

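{"op": "carry_out", "data": {
  "translation": [
    [0, -0.1, 0],
    [0, -0.15, 0]
  ],
  "turn": [0, 0],
  "gripper": [0.05, 0.05]
}}

```text
time_s: 20.68
tool_pos: [0.5363, -0.0396, 0.0977]
tool_rot: [179.8, -0.0, -90.0]
force: [-4.4, -0.6, 0.0]
grip_width: 0.0121
```

{"op": "carry_out", "data": {
  "translation": [
    [0, -0.1, 0],
    [0, -0.15, 0]
  ],
  "turn": [0, 0],
  "gripper": [0.05, 0.05]
}}

```text
time_s: 20.92
tool_pos: [0.5371, -0.0396, 0.0973]
tool_rot: [179.8, -0.0, -90.0]
force: [-6.2, -1.0, -0.1]
grip_width: 0.0116
```

{"op": "carry_out", "data": {
  "translation": [
    [0, -0.1, 0]
  ],
  "turn": [0],
  "gripper": [0.05]
}}

```text
time_s: 21.05
tool_pos: [0.5375, -0.0396, 0.0973]
tool_rot: [179.7, -0.0, -90.0]
force: [-8.0, -1.8, 1.1]
grip_width: 0.0121
```

{"op": "carry_out", "data": {
  "translation": [
    [0, -0.06, 0]
  ],
  "turn": [0],
  "gripper": [0.05]
}}

```text
time_s: 21.18
tool_pos: [0.5381, -0.0396, 0.0972]
tool_rot: [179.7, -0.0, -90.0]
force: [-7.4, -0.2, 0.2]
grip_width: 0.0116
```

{"op": "carry_out", "data": {
  "translation": [
    [0, -0.05, 0]
  ],
  "turn": [0],
  "gripper": [0.05]
}}

```text
time_s: 21.3
tool_pos: [0.5386, -0.0396, 0.0971]
tool_rot: [179.7, -0.0, -90.0]
force: [-6.9, 0.2, -0.8]
grip_width: 0.012
```

{"op": "carry_out", "data": {
  "translation": [
    [0, -0.05, 0]
  ],
  "turn": [0],
  "gripper": [0.05]
}}

```text
time_s: 21.42
tool_pos: [0.5388, -0.0397, 0.097]
tool_rot: [179.6, -0.0, -90.0]
force: [-8.2, 0.0, -0.0]
grip_width: 0.0121
```

{"op": "carry_out", "data": {
  "translation": [
    [0, -0.05, 0]
  ],
  "turn": [0],
  "gripper": [0.05]
}}

```text
time_s: 21.55
tool_pos: [0.5389, -0.0396, 0.0969]
tool_rot: [179.6, -0.0, -90.0]
force: [-9.3, -0.4, 0.3]
grip_width: 0.0116
```

{"op": "carry_out", "data": {
  "translation": [
    [0, -0.05, 0]
  ],
  "turn": [0],
  "gripper": [0.05]
}}

```text
time_s: 21.68
tool_pos: [0.539, -0.0396, 0.0969]
tool_rot: [179.5, -0.0, -90.0]
force: [-9.8, -0.6, 0.7]
grip_width: 0.0119
```

Run:
```python
from h import *
im=read_camera('wrist')[:,:,::-1];cv2.imwrite('pics/w15.png',cv2.resize(im[0:240,220:420],None,fx=2.5,fy=2.5,interpolation=cv2.INTER_CUBIC))
go(.5494,-.039,.098,-90)
```

```text
shift cm [-0.06 -1.04 -0.12] turn rad -0.0 pos [ 0.539  -0.0396  0.0969] rot [ 1.7952e+02 -3.0000e-02 -9.0020e+01] F [-10.34  -0.22   1.22] t 21.725 w 0.0121 j7 -101.6
```

View pics/w15.png

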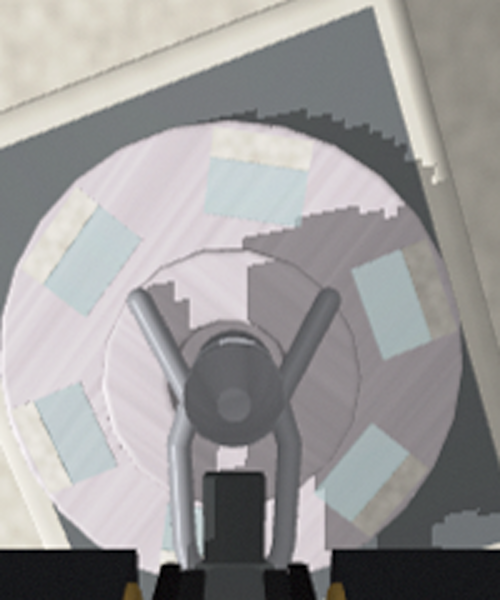

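{"op": "carry_out", "data": {
  "translation": [
    [0, -0.04, 0]
  ],
  "turn": [0],
  "gripper": [0.05]
}}

```text
time_s: 21.85
tool_pos: [0.5391, -0.0397, 0.0968]
tool_rot: [179.5, -0.0, -90.0]
force: [-11.4, -0.2, 2.4]
grip_width: 0.0119
```

{"op": "carry_out", "data": {
  "translation": [
    [0, -0.04, 0]
  ],
  "turn": [0],
  "gripper": [0.05]
}}

```text
time_s: 21.98
tool_pos: [0.5396, -0.0396, 0.0968]
tool_rot: [179.5, -0.0, -90.0]
force: [-10.5, -0.3, 2.5]
grip_width: 0.0124
```

{"op": "carry_out", "data": {
  "translation": [
    [0, -0.04, 0]
  ],
  "turn": [0],
  "gripper": [0.05]
}}

```text
time_s: 22.1
tool_pos: [0.541, -0.0396, 0.097]
tool_rot: [179.6, -0.0, -90.0]
force: [-6.6, -0.5, -0.8]
grip_width: 0.0121
```

{"op": "carry_out", "data": {
  "translation": [
    [0, -0.04, 0]
  ],
  "turn": [0],
  "gripper": [0.05]
}}

```text
time_s: 22.22
tool_pos: [0.5421, -0.0396, 0.0972]
tool_rot: [179.7, -0.0, -90.0]
force: [-6.7, -0.8, 0.0]
grip_width: 0.0118
```

{"op": "carry_out", "data": {
  "translation": [
    [0, -0.05, 0]
  ],
  "turn": [0],
  "gripper": [0.05]
}}

```text
time_s: 22.35
tool_pos: [0.5434, -0.0396, 0.0975]
tool_rot: [179.8, -0.0, -90.0]
force: [-3.8, -0.3, -0.1]
grip_width: 0.0119
```

{"op": "carry_out", "data": {
  "translation": [
    [0, -0.05, 0]
  ],
  "turn": [0],
  "gripper": [0.05]
}}

```text
time_s: 22.48
tool_pos: [0.5456, -0.0396, 0.0981]
tool_rot: [-180.0, -0.0, -90.0]
force: [-1.2, -0.2, -0.5]
grip_width: 0.0116
```

{"op": "carry_out", "data": {
  "translation": [
    [0, -0.05, 0]
  ],
  "turn": [0],
  "gripper": [0.05]
}}

```text
time_s: 22.6
tool_pos: [0.5467, -0.0396, 0.0986]
tool_rot: [-179.9, 0.0, -90.0]
force: [-1.1, -0.6, -0.5]
grip_width: 0.0119
```

Run:
```python
from h import *
im=read_camera('wrist')[:,:,::-1];cv2.imwrite('pics/w16.png',cv2.resize(im[0:240,220:420],None,fx=2.5,fy=2.5,interpolation=cv2.INTER_CUBIC))
go(.5494,-.039,.098,-90)
```

```text
shift cm [-0.06 -0.26  0.07] turn rad -0.0 pos [ 0.5468 -0.0396  0.0986] rot [-179.88    0.    -90.01] F [-0.48 -0.77  0.3 ] t 22.65 w 0.0118 j7 -101.9
```

View pics/w16.png

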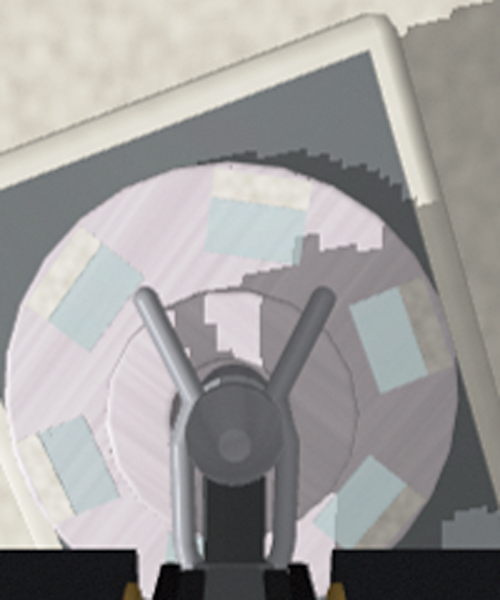

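Bulges have passed and the push has fallen off. I'll go on gently to the stop.

{"op": "carry_out", "data": {
  "translation": [
    [0, -0.08, 0]
  ],
  "turn": [0],
  "gripper": [0.05]
}}

```text
time_s: 22.78
tool_pos: [0.5472, -0.0396, 0.0986]
tool_rot: [-179.9, -0.0, -90.0]
force: [-1.1, 0.4, -0.3]
grip_width: 0.0117
```

{"op": "carry_out", "data": {
  "translation": [
    [0, -0.08, 0]
  ],
  "turn": [0],
  "gripper": [0.05]
}}

```text
time_s: 22.9
tool_pos: [0.5479, -0.0396, 0.0985]
tool_rot: [-179.9, -0.0, -90.0]
force: [-0.5, -0.5, 0.1]
grip_width: 0.0115
```

{"op": "carry_out", "data": {
  "translation": [
    [0, -0.08, 0]
  ],
  "turn": [0],
  "gripper": [0.05]
}}

```text
time_s: 23.02
tool_pos: [0.5487, -0.0395, 0.0985]
tool_rot: [-179.9, -0.0, -90.0]
force: [0.7, -0.7, -0.8]
grip_width: 0.0121
```

{"op": "carry_out", "data": {
  "translation": [
    [0, -0.08, 0]
  ],
  "turn": [0],
  "gripper": [0.05]
}}

```text
time_s: 23.15
tool_pos: [0.5494, -0.0395, 0.0984]
tool_rot: [-179.9, 0.0, -90.0]
force: [-0.8, 0.1, 0.2]
grip_width: 0.012
```

{"op": "carry_out", "data": {
  "translation": [
    [0, -0.08, 0]
  ],
  "turn": [0],
  "gripper": [0.05]
}}

```text
time_s: 23.28
tool_pos: [0.5496, -0.0395, 0.0983]
tool_rot: [180.0, -0.0, -90.0]
force: [-2.0, -0.3, 1.8]
grip_width: 0.0122
```

{"op": "carry_out", "data": {
  "translation": [
    [0, -0.06, 0]
  ],
  "turn": [0],
  "gripper": [0.05]
}}

```text
time_s: 23.4
tool_pos: [0.5497, -0.0395, 0.0981]
tool_rot: [179.9, -0.0, -90.0]
force: [-3.4, -0.0, 1.9]
grip_width: 0.012
```

{"op": "carry_out", "data": {
  "translation": [
    [0, -0.06, 0]
  ],
  "turn": [0],
  "gripper": [0.05]
}}

```text
time_s: 23.52
tool_pos: [0.5498, -0.0395, 0.098]
tool_rot: [179.8, -0.0, -90.0]
force: [-6.1, -0.7, 4.1]
grip_width: 0.0121
```

{"op": "carry_out", "data": {
  "translation": [
    [0, -0.06, 0]
  ],
  "turn": [0],
  "gripper": [0.05]
}}

```text
time_s: 23.65
tool_pos: [0.5499, -0.0394, 0.098]
tool_rot: [179.8, -0.0, -90.0]
force: [-8.1, -0.1, 4.7]
grip_width: 0.0111
```

Run:
```python
from h import *
im=read_camera('wrist')[:,:,::-1];cv2.imwrite('pics/w17.png',cv2.resize(im[0:240,220:420],None,fx=2.5,fy=2.5,interpolation=cv2.INTER_CUBIC))
go(.5494,-.039,.098,-90)
```

```text
shift cm [-0.05  0.04 -0.01] turn rad -0.0 pos [ 0.5498 -0.0395  0.0979] rot [ 1.7977e+02 -2.0000e-02 -9.0000e+01] F [-5.8   0.09  1.4 ] t 23.7 w 0.0117 j7 -102.2
```

View pics/w17.png

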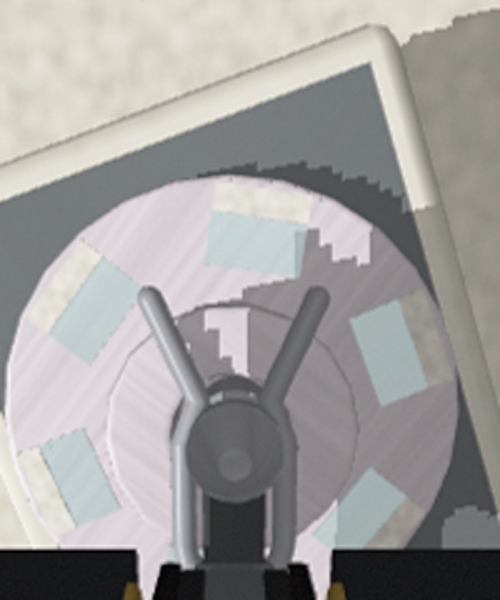

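Stop reached: the TCP stalls at x≈0.550, which is 36 mm behind the axis, and the force rises to 8 N. I'll relieve the push, let go and back off upward.

{"op": "carry_out", "data": {
  "translation": [
    [0, 0.1, 0],
    [0, 0.2, 0],
    [0, 0.2, 0]
  ],
  "turn": [0, 0, 0],
  "gripper": [0.05, 0.05, 0.05],
  "squeeze": 8
}}

```text
time_s: 24.08
tool_pos: [0.5496, -0.0395, 0.0981]
tool_rot: [-180.0, 0.0, -90.0]
force: [-1.5, 0.0, -1.8]
grip_width: 0.0118
```

{"op": "carry_out", "data": {
  "translation": [
    [0, 0, 0],
    [0, 0, 0],
    [0, 0, 0],
    [0, 0, 0],
    [0, 0, 0]
  ],
  "turn": [0, 0, 0, 0, 0],
  "gripper": [0.18, 0.25, 0.35, 0.4, 0.4]
}}

```text
time_s: 24.7
tool_pos: [0.5496, -0.0396, 0.0982]
tool_rot: [-180.0, -0.0, -90.0]
force: [0.2, -0.2, 0.1]
grip_width: 0.0339
```

Run:
```python
from h import *
im=read_camera('wrist')[:,:,::-1];cv2.imwrite('pics/w18.png',im)
go(.5494,-.039,.098,-90)
```

```text
shift cm [-0.06  0.02  0.02] turn rad -0.0 pos [ 0.5496 -0.0396  0.0982] rot [-1.800e+02 -1.000e-02 -9.001e+01] F [-0.69  0.95  0.25] t 24.75 w 0.0344 j7 -102.1
```

View pics/w18.png

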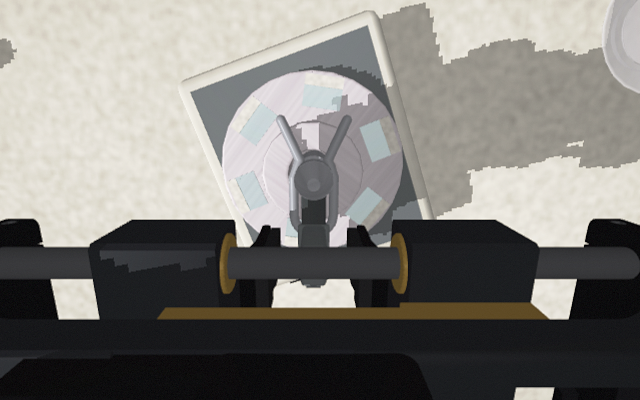

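Fingers are clear of the grip and the clip stays in place. Lifting straight up and away.

{"op": "carry_out", "data": {
  "translation": [
    [0, 0, -1.5],
    [0, 0, -4],
    [0, 0, -7],
    [0, 3, -10],
    [0, 7, -12]
  ],
  "turn": [0, 0, 0, 0, 0],
  "gripper": [0.4, 0.4, 0.4, 0.4, 0.4]
}}

```text
time_s: 25.38
tool_pos: [0.4802, -0.0387, 0.2205]
tool_rot: [-179.9, 0.1, -89.9]
force: [-0.4, 0.1, 1.4]
grip_width: 0.0345
```

{"op": "carry_out", "data": {
  "translation": [
    [0, 0, 0],
    [0, 0, 0],
    [0, 0, 0]
  ],
  "turn": [0, 0, 0],
  "gripper": [0.4, 0.4, 0.4]
}}

```text
time_s: 25.75
tool_pos: [0.4799, -0.0393, 0.2177]
tool_rot: [180.0, 0.1, -90.0]
force: [1.0, 0.3, -0.8]
grip_width: 0.035
```

Run:
```python
from h import *
import pickle
go(.5494,-.039,.098,-90)
c=get_calibration('wrist')
im=read_camera('wrist')[:,:,::-1];z=cv2.resize(im[0:200,240:400],None,fx=3,fy=3,interpolation=cv2.INTER_CUBIC);cv2.imwrite('pics/w19.png',z)
pickle.dump(c,open('c19.pkl','wb'))
s=read_camera('scene')[:,:,::-1]
cv2.imwrite('pics/s19.png',cv2.resize(s[160:280,240:380],None,fx=5,fy=5,interpolation=cv2.INTER_CUBIC))
```

```text
shift cm [-1.000e-02 -6.960e+00  1.196e+01] turn rad 0.0 pos [ 0.4799 -0.0393  0.2177] rot [ 1.7996e+02  1.1000e-01 -8.9980e+01] F [ 1.02  0.32 -0.75] t 25.75 w 0.035 j7 -87.6
```

View pics/w19.png

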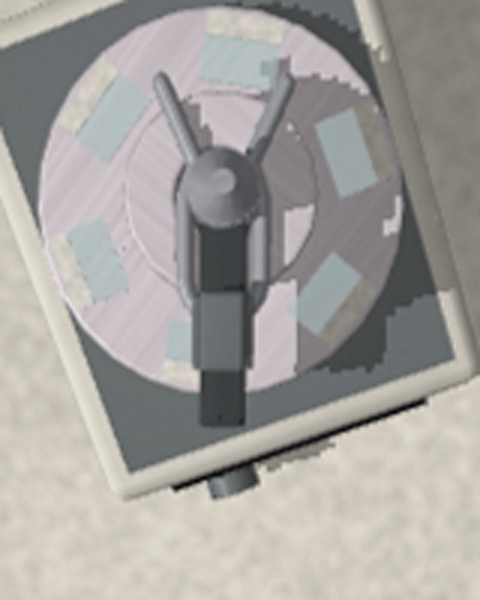

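View pics/s19.png

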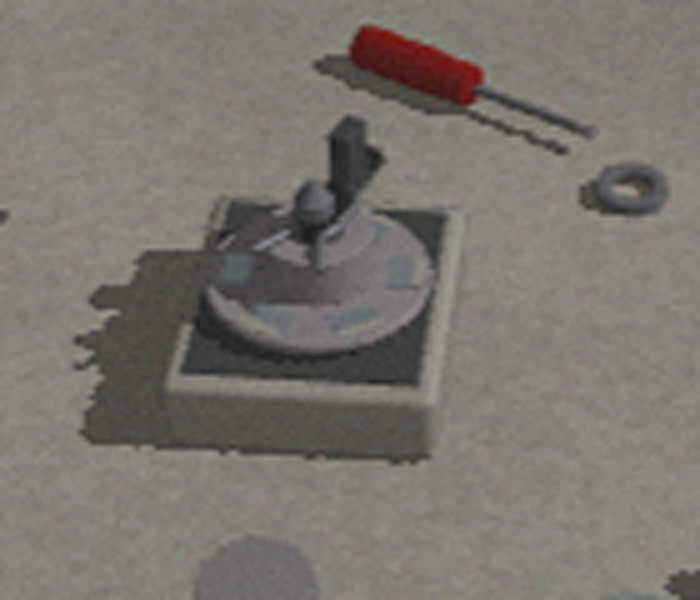

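Run:
```python
from h import *
import pickle;c=pickle.load(open('c19.pkl','rb'))
f=lambda x,y:((x+.5)/3-.5+240,(y+.5)/3-.5)
for tilt in (0,.1,.15):
  zo=.078+.027*np.tan(tilt)
  g=lambda x,zl:zo+x*np.tan(tilt)+zl
  rear=ray(c,*f(222,424),g(-.062,.005)); tl=ray(c,*f(160,74),g(.028,.003)); tr=ray(c,*f(288,66),g(.028,.003))
  gt=[ray(c,*f(219,y),g(-.04,.036)) for y in (293,369)]
  print(tilt,'rear->origin',rear[0]+.062,rear[1],'tips->origin',((tl+tr)/2)[:2]-[.028,0],'len',((tl+tr)/2-rear)[0],'grip',gt[0][0],gt[1][0])
print('tip',ray(c,*f(222,182),.106),'disc',ray(c,*f(220,200),.052))
s=get_calibration('scene');k=lambda x,y:((x+.5)/5-.5+240,(y+.5)/5-.5+160)
print('grip top tri',tri([(c,*f(221,330)),(s,*k(350,122))]))
```

```text
0 rear->origin 0.5860858956641792 -0.03933769469562787 tips->origin [ 0.58816816 -0.03981477] len 0.09208226404949849 grip 0.5582553502406321 0.5400381372564914
0.1 rear->origin 0.5858187553144387 -0.03933557554333004 tips->origin [ 0.586836   -0.03980901] len 0.09101724059589078 grip 0.5583172489789261 0.5400077667658026
0.15 rear->origin 0.5856834992226398 -0.03933450259325713 tips->origin [ 0.58616151 -0.0398061 ] len 0.09047800752926871 grip 0.5583485889896622 0.5399923898529531
tip [ 0.58491461 -0.03933096  0.106     ] disc [ 0.58780126 -0.03869926  0.052     ]
grip top tri [ 0.5488774  -0.03807713  0.11671584]
```

Run:
```python
from h import *
im=read_camera('top')[:,:,::-1];cv2.imwrite('pics/t20.png',im)
```

```text
(no output)
```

View pics/t20.png

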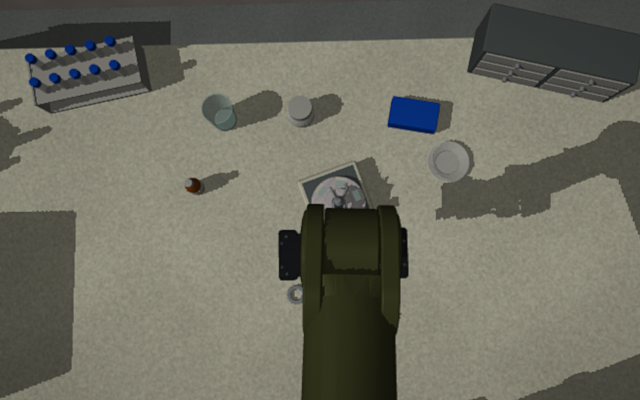

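The top view shows the oil, beaker, jar, slide box, dish and ring where they began; the driver, hidden here, was unmoved in the scene view. Handing in.

```bash
python3 -c "
from cell import sign_off
print(sign_off())"
```

```text
the job is handed in; nothing more can be done
None
```

I handed the job in at about 26 s. The disc is on the flange, and the clip is fully home on the spindle's neck and let go. The sign-off gives no verdict, so this rests on my own measurements.

- **Disc:** I gripped it by the hub, centred it over the spindle by wrist camera and lowered it until it touched the flange at about 9 N. It looked flat and concentric with the spindle in the scene and wrist views.
- **Clip:** I pushed it on along world +x, just above the hub. The push peaked at about 11 N as the bulges passed, fell to about 1 N, then rose sharply to 8 N at the stop. These are single wrist readings at the end of each short step, so brief peaks between them were not seen.
- **Last checks:** The wrist camera puts the clip's home point about 1 mm from the spindle axis along the clip and under 1 mm across. Two estimates of it differed by 0.5 to 2 mm, depending on the tilt assumed. I did not measure the tilt directly: the clip may lean back slightly towards its grip, up to about 0.15 rad by geometry.
- **Bench:** The oil, beaker, jar, slide box, dish and ring stood where they began. The arm hid the driver in the final top view, but it was unmoved in the scene view. The gripper ended about 12 cm above the parts, touching nothing.

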